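Hold the bore probe centred in the wire guide

TASK

Pull the blue drawer of the gauge cabinet well open, take the orange-handled bore probe out of it, and lower its steel rod straight down through the hole of the wire guide on the white bracket until the tip sticks out about 15 mm below the guide. The probe reads without contact, so never let it touch the guide: finish while still holding it there in the gripper, upright, still and centred in the hole. Leave the spool, spare bushing, tray and screwdriver where they are.

Things in the scene. Friction and masses are not known exactly. Their poses are not given: they have to be found in the camera images.
- cabinet: Grey steel gauge cabinet fixed to the table, 180 wide, 250 deep, 190 high, with one blue-fronted drawer. Origin on the table under the middle of the closed drawer's front face; x points into the cabinet (away from the drawer handle), z up. The drawer slides out along -x. It may stand left or right of the wire guide.
- drawer (a joint): Drawer slide: 0 m closed (as at the start), 0.160 m fully out. It moves with 1 N of friction plus slight damping and stays where it is left.
- drawer_handle (a point): Middle of the round steel bar handle on the drawer front (moves with the drawer). The bar is 11 mm thick, 100 mm long, level, parallel to the front face, its centre line 35 mm in front of it and 155 mm above the table; the cabinet's top is at 190 mm, the drawer front's top at 177 mm. Same axes as the cabinet.
- probe_grip (a point): Centre of the bore probe's orange round grip (20 mm diameter, reaching 25 mm below and above this point). Own z runs up the probe's axis. Below the grip: a dark flange (30 mm diameter, 6 mm thick), then a steel rod (10 mm diameter, 80 mm long). Mass 0.08 to 0.17 kg. It starts upright in the drawer's holder, this point 142 mm above the table.
- holder_top (a point): Middle of the top of the grey 50 x 50 mm holder block in the drawer (moves with it), 111 mm above the table, 80 mm behind the drawer's front face, on its centre line. The probe's rod hangs in the holder's 15 mm hole, its flange rests on top. The drawer's side walls reach only 60 mm above the table.
- probe_tip (a point): Lower end of the probe's steel rod, on its axis, 111 mm below the grip's centre.
- guide: Wire guide on a fixed white bracket: an aluminium block 50 x 50 x 30 mm, with a brass ring round the mouth of its bore, held 60 to 90 mm above the table by a column on its -x side; nothing of the bracket is higher than 90 mm. The bore is vertical, open above and below, 20 mm in diameter, 30 mm long. Below it is a 12 mm thick base plate. Origin on the table; the bore's axis lies 50 mm from it along the bracket's -x.
- bore_top (a point): Centre of the bore's upper mouth, 90 mm above the table.
- bore_bottom (a point): Centre of the bore's lower mouth, 60 mm above the table; z up.
- spool_mid (a point): Bystander: empty white plastic spool, 56 mm diameter, 45 mm high, standing; point at its centre.
- spare_mid (a point): Bystander: loose spare brass bushing standing on the table, 40 mm outside, 20 mm inside, 30 mm high; point at its centre. It is not the guide.
- tray: Bystander: small open yellow plastic tray, 110 x 80 x 35 mm; origin under its centre.
- screwdriver_grip (a point): Bystander: screwdriver lying on the table; point in its handle.
Not all that is in view belongs to the job. What is meant by the guide is not green, and is the smaller of those in its own colour.

How it is judged:
On the way, in this order (a step that is already met when the one before it is completed fails the run):
1. the drawer is pulled open by at least 80 mm (value of joint drawer above 0.08 m), for 0.2 s.
2. the probe is held in the gripper, its tip lifted clear above the holder (height (world z) of probe_tip above 0.115 m and contact force between the fingers and probe above 1 N), for 0.2 s.
At the end, for the whole second after the job is handed in: Probe held in the gripper, still (under 10 mm/s), within 0.06 rad of upright, not touching the guide; tip 5 to 25 mm below the bore's lower mouth and within 3 mm of the bore axis, grip centre within 6 mm of it; the four bystanders within 15 mm of where they stood (horizontal distance between probe_tip and bore_bottom below 0.003 m and horizontal distance between probe_grip and bore_top below 0.006 m and angle between probe_grip's own z axis and vertical below 0.06 rad and z of probe_tip in the frame of bore_bottom between -0.025 and -0.005 m and contact force between the fingers and probe above 1 N and contact force between probe and guide below 0.3 N and linear speed of probe below 0.01 m/s and distance of each of spool_mid, spare_mid, tray, screwdriver_grip from where it was at the start of the episode below 0.015 m); the arm keeps its last pose, push and grip.
It fails at once if the probe touches the wire guide or its bracket (over 0.3 N) (contact force between probe and guide above 0.3 N).
It fails at once if the empty spool is moved by more than 15 mm (distance of spool_mid from where it was at the start of the episode above 0.015 m).
It fails at once if the spare bushing is moved by more than 15 mm (distance of spare_mid from where it was at the start of the episode above 0.015 m).
It fails at once if the yellow tray is moved by more than 15 mm (distance of tray from where it was at the start of the episode above 0.015 m).
It fails at once if the screwdriver is moved by more than 15 mm (distance of screwdriver_grip from where it was at the start of the episode above 0.015 m).
It also fails if it takes over 67 s, if anything falls off the work surface, if the arm or the gripper's body presses on something with over 40 N, if the wrist force passes 120 N, or if a joint passes its speed limit or range.

ROBOT

A 6-joint arm with a two-finger parallel gripper is mounted at the origin on the work surface. World frame = base frame: x ahead of the robot, y to its left, z up, the work surface at z = 0. Lengths are in m, angles in rad, forces in N, time in s.
With the tool pointing down it reaches from about 0.4 to 0.825 m from the base axis. Payload 7 kg.
Tool frame: the origin (TCP) lies at the centre of the arm's flange, where the gripper is bolted on; the fingertips stand 178 mm ahead of it and the grasp point (between the pads) lies 159 mm ahead of it; x points along the fingers, z is the direction in which the jaws open and shut, and the axes are right-handed (so a half turn about x gives the same grasp; the last joint's range is limited). The gripper opens to 88 mm and grips with 3 to 60 N. Pads are 19 mm wide; open, the fingers measure 130 mm over their backs; the gripper's body (78 mm by 193 mm) begins 47 mm behind the grasp point.
Start: joints at [1.448, 0.359, 0.012, 0, -1.224, -0.288], TCP at [0.27, 0.619, 0.405] pointing down, gripper open.
Joint ranges: [-3.07, 3.07], [-1.43, 2.12], [-1.02, 1.25], [-3.03, 1.67], [-3.05, -0], [-3.03, 3.03]. Speed limits (rad/s): [2.39, 2.39, 3.01, 3.14, 3.14, 3.14].

INTERFACE

Orientations are given as [roll, pitch, yaw] about the fixed x, y, z axes, in that order (R = Rz(yaw) Ry(pitch) Rx(roll)).
In Python, from station import telemetry, optics, job_done, finder gives the robot as it stands.
- The arm moves only by the tool play_rows, never from a script. Its argument "steps" is a list of rows, each an object of numbers: "gripper": the opening, from 0 (shut) to 1 (fully open); "tx", "ty", "tz": the shift along the tool's x, y, z in units of 25 mm (1.0 is 25 mm); "ax", "ay", "az": the turn, a rotation vector about the tool's x, y, z in units of 6 degrees (1.0 is 6 degrees). In form: [{"gripper": .., "tx": .., "ty": .., "tz": .., "ax": .., "ay": .., "az": ..}, ...]. A call has 1 to 20 rows; each row shifts and turns the commanded pose from where the row before left it, along the tool's axes as they then stand; what a row does not reach is not made up. A row lasts 1/12 s, in which the tool goes at most 41.7 mm and 7.16 degrees, less where a joint would pass 70% of its speed; a pose out of reach is approached as far as the arm can. A call is refused whole if a number of a shift passes 1 or a number of a turn 1, either way. A call with a gripper value outside its range is refused whole. The fingers move at their own pace and stop on an object; "newtons" is the grip in N (left out, the last holds). Time passes only in rows, so rows that do not move let the fingers close. It gives the time, the measured TCP pose, the force and the opening at its end, in the units of the state.
- telemetry.get_state(): the state, without advancing time (a new reading comes with each control period).
- optics.grab_frame(name): name is "side" or "top" or "wrist"; returns the picture (400x640x3 uint8, red, green, blue); there is no depth.
- optics.calibration(name): a dict with "fx", "fy", "cx", "cy" (pixels), "T" (4x4, takes a point from camera to world coordinates); the wrist camera has in their place "mount" (4x4, takes a point from camera to tool coordinates, whose origin is the TCP and whose axes are the tool frame's). Camera axes: x right, y down, z forward; pixel columns grow to the right and rows downward; lengths in m; the calibration is good to about 2 mm. A picture is of the moment at which its call begins: read the wrist's pose just before it. calibration takes no time and is no camera call.
- job_done(): hands the job in, once; it reports no verdict.
Trained networks look in the newest picture that a camera, given by its name, has taken for a name from the list of things; names that differ only in an ending like _2 or _b are one class to them, and where a whole thing is asked for, a point or a joint stands for the part that bears it (a point fixed in the world has none). Each returns a list of dicts, best first, with "confidence" (0 to 1); they miss things now and then, are a little off and sometimes report something else, mostly with a low value. They report only what shows in the picture. A call takes as long as a camera call. They do not tell look-alikes from the thing itself.
- finder.look_for(query, camera): "extent" ([left, top, right, bottom] in pixels, round what is visible of it).
- finder.silhouettes(query, camera): "pixels" (400x640 bool, what is visible of it) and "extent" ([left, top, right, bottom] in pixels, round what is visible of it).
- finder.pinpoint(query, camera): "location" ([row, column] in pixels: a listed point, or the origin of a listed thing).
The state is a dict: "t": time; "q": joint angles; "qd": joint speeds; "joint_efforts": joint torques, N m; "eef_pos": TCP position; "ee_rot": TCP orientation; "force": force on the tool from outside, world axes, zero at the start; "moment": the same for the moment, N m; "width": finger opening in m.
Only numpy, scipy, OpenCV 4.12 (cv2) and the standard library are available. Lean on these libraries where they do the work, as an engineer would, in place of code of your own. Each camera call takes 0.05 s, during which the arm holds its last target.

## Working session

There is one attempt and no reset: what is moved stays moved. The work goes in short steps, Python scripts to look and compute and a tool call to move; the robot and the scene stay as the last step left them, time stands still between calls to the robot, and variables do not carry over. Pictures are saved under pics/ and viewed, and the job is handed in when it is done.

Besides the shell and the picture viewer there is one more tool, called after "Call:" by a JSON object that holds its "fn" and its "kwargs", one argument or row to a line. play_rows: Moves the arm, as the interface text tells. Its arguments: {"type":"object","properties":{"steps":{"type":"array"},"newtons":{"type":"number"}},"required":["steps"]}

```bash
ls; mkdir -p pics; python3 - <<'E'
from station import telemetry, optics
import cv2,numpy as np
s=telemetry.get_state();print({k:np.round(v,3).tolist() for k,v in s.items()})
for n in ["side","top","wrist"]:
    f=optics.grab_frame(n);cv2.imwrite(f"pics/{n}0.png",f[:,:,::-1])
    print(n,{k:np.round(v,3).tolist() for k,v in optics.calibration(n).items()})
E
```

```text
pics
{'t': 0.0, 'q': [1.448, 0.359, 0.011, -0.0, -1.224, -0.288], 'qd': [0.001, 0.0, -0.001, 0.001, 0.0, 0.002], 'joint_efforts': [0.001, -58.272, 29.306, 6.997, 0.007, -0.0], 'eef_pos': [0.269, 0.619, 0.404], 'ee_rot': [0.112, 1.569, -1.87], 'force': [0.114, 0.144, -0.256], 'moment': [0.03, -0.003, 0.005], 'width': 0.088}
side {'fx': 485.692, 'fy': 485.692, 'cx': 323.85, 'cy': 197.917, 'T': [[0.859, -0.408, 0.309, 0.219], [-0.512, -0.672, 0.536, -0.728], [-0.011, -0.618, -0.786, 1.17], [0.0, 0.0, 0.0, 1.0]]}
top {'fx': 402.844, 'fy': 402.844, 'cx': 312.05, 'cy': 202.234, 'T': [[0.025, -0.996, 0.085, 0.519], [-1.0, -0.023, 0.018, -0.015], [-0.016, -0.085, -0.996, 1.554], [0.0, 0.0, 0.0, 1.0]]}
wrist {'fx': 331.827, 'fy': 331.827, 'cx': 321.588, 'cy': 197.549, 'mount': [[-0.002, -0.248, 0.969, 0.02], [0.001, -0.969, -0.248, 0.067], [1.0, 0.0, 0.002, -0.0], [0.0, 0.0, 0.0, 1.0]]}
```

View pics/side0.png

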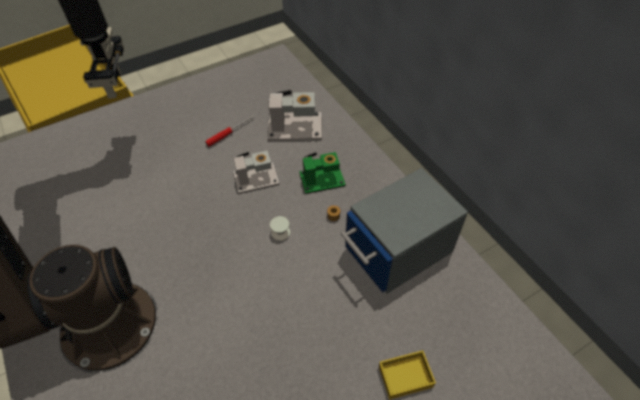

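View pics/top0.png

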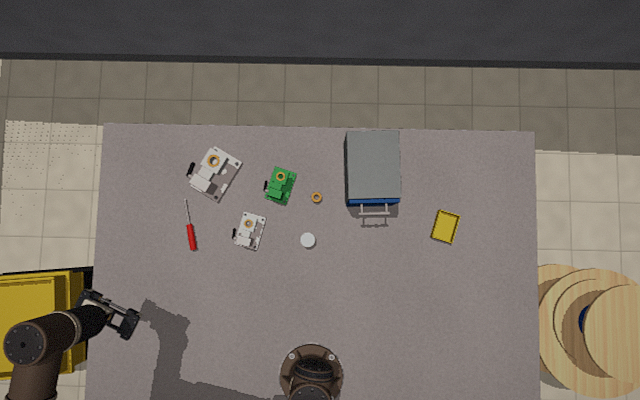

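View pics/wrist0.png

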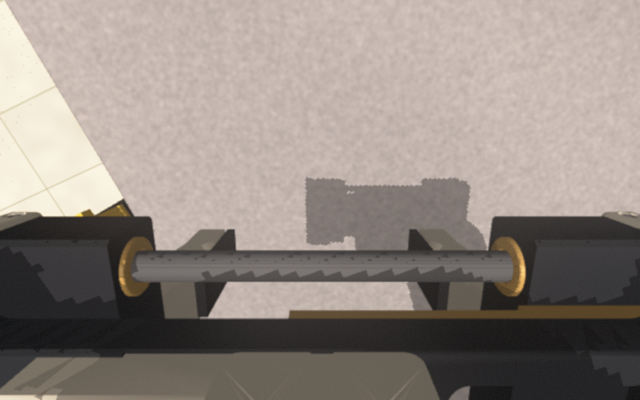

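The look-alikes for the guide are a small white bracket at top (249,231) / side (255,170), a large white bracket at top (214,173) / side (295,115), and a green one at top (281,184) / side (322,170). By the description it's the small white one. The loose bushing at top (317,198) isn't the guide. Next I'll measure and crop.

```bash
cat > h.py <<'E'
import numpy as np,cv2
from scipy.spatial.transform import Rotation as R
from station import telemetry, optics, finder
def cam(n,s=None):
    c=optics.calibration(n)
    if n=="wrist":
        T=np.eye(4);T[:3,:3]=R.from_euler('xyz',s["ee_rot"]).as_matrix();T[:3,3]=s["eef_pos"];T=T@c["mount"]
    else:T=np.array(c["T"])
    return c,T
def ray(n,u,v,s=None):
    c,T=cam(n,s);d=T[:3,:3]@[(u-c["cx"])/c["fx"],(v-c["cy"])/c["fy"],1];return T[:3,3],d
def atz(n,u,v,z,s=None):
    o,d=ray(n,u,v,s);return o+d*(z-o[2])/d[2]
def proj(n,p,s=None):
    c,T=cam(n,s);q=np.linalg.inv(T)@np.append(p,1);return q[0]/q[2]*c["fx"]+c["cx"],q[1]/q[2]*c["fy"]+c["cy"]
E
python3 - <<'E'
from h import *
Z=dict(bore_top=.09,drawer_handle=.155,spool_mid=.0225,spare_mid=.015,tray=0,screwdriver_grip=.015,cabinet=0,guide=0)
for n in ["top","side"]:
    f=optics.grab_frame(n)
    for q,z in Z.items():
        for r in finder.pinpoint(q,n)[:4]:
            v,u=r["location"];print(n,q,round(r["confidence"],2),np.round([u,v],1),np.round(atz(n,u,v,z),4))
    x,y=((249,231) if n=="top" else (255,170))
    a=f[y-40:y+40,x-45:x+45,::-1];x,y=((372,180) if n=="top" else (400,230))
    b=f[y-60:y+60,x-68:x+67,::-1]
    cv2.imwrite(f"pics/c_{n}.png",np.hstack([cv2.resize(a,(400,356),interpolation=3),cv2.resize(b,(400,356),interpolation=3)]))
E
```

```text
top bore_top 0.97 [277.3 178.2] [0.7297 0.1423 0.09  ]
top bore_top 0.91 [246.9 225.4] [0.554  0.2475 0.09  ]
top bore_top 0.75 [214.2 161.9] [0.7852 0.3777 0.09  ]
top drawer_handle 0.81 [374.7 213.5] [ 0.6043 -0.2071  0.155 ]
top spool_mid 0.61 [306.7 241.2] [0.5013 0.0303 0.0225]
top spare_mid 0.49 [318.6 196.9] [ 0.6716 -0.0108  0.015 ]
top tray 0.57 [441.9 226.2] [ 0.5711 -0.4858  0.    ]
top screwdriver_grip 0.58 [191.6 232.8] [0.5223 0.4722 0.015 ]
top cabinet 0.9 [368.7 206.1] [ 0.6418 -0.2049  0.    ]
top cabinet 0.22 [374.9 212.4] [ 0.618  -0.2291  0.    ]
top guide 0.83 [255.5 214. ] [0.6009 0.232  0.    ]
top guide 0.73 [229.6 150.2] [0.8494 0.3431 0.    ]
top guide 0.62 [286.  165.2] [0.7946 0.1195 0.    ]
top guide 0.52 [373.3 215.4] [ 0.6063 -0.2231  0.    ]
side bore_top 0.91 [306.4  97.4] [0.8152 0.4104 0.09  ]
side bore_top 0.9 [331.8 158.8] [0.7417 0.1249 0.09  ]
side bore_top 0.8 [262.9 157.3] [0.5664 0.2389 0.09  ]
side drawer_handle 0.82 [352.7 247.3] [ 0.6002 -0.2057  0.155 ]
side spool_mid 0.67 [277.8 228.3] [0.5011 0.0275 0.0225]
side spare_mid 0.72 [331.4 214.2] [ 0.6615 -0.0047  0.015 ]
side tray 0.56 [404.4 377.3] [ 0.5659 -0.4944  0.    ]
side screwdriver_grip 0.84 [224.4 133.7] [0.5274 0.472  0.015 ]
side cabinet 0.56 [361.6 269.6] [ 0.6401 -0.1992  0.    ]
side guide 0.87 [280.1 173.9] [0.6102 0.2259 0.    ]
side guide 0.66 [345.2 172.4] [0.7911 0.1233 0.    ]
side guide 0.55 [325.4 128.5] [0.8403 0.3289 0.    ]
```

View pics/c_top.png

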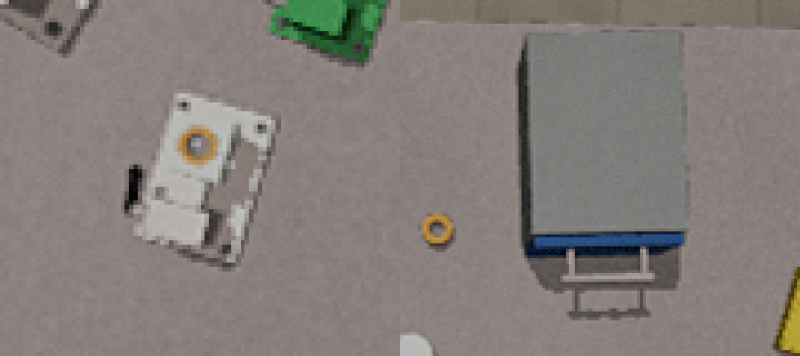

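View pics/c_side.png

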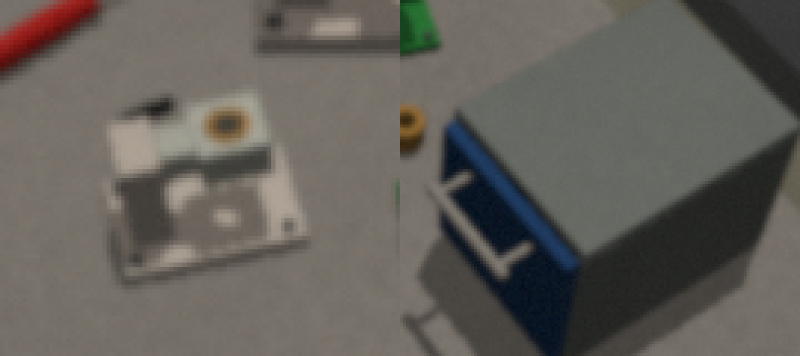

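The crops confirm it: the small white bracket's brass ring is at about top (248.6,223.6) / side (261,158), with no green and smaller than its white neighbour. Next I'll compute the cabinet yaw and the tool axes.

```bash
python3 - <<'E'
from h import *
s=telemetry.get_state();M=R.from_euler('xyz',s["ee_rot"]).as_matrix();print(M.round(3))
print(atz("top",248.6,223.6,.09),atz("side",261.1,157.9,.09))
k=135/400
P=[atz("top",304+(x-400)*k,120+y*k,.19) for x,y in [(525,34),(682,32),(684,232),(528,232)]]
print(np.round(P,3))
for a,b in [(3,0),(2,1)]:
    d=P[b]-P[a];print(np.degrees(np.arctan2(d[1],d[0])),np.linalg.norm(d))
H=[atz("top",304+(x-400)*k,120+y*k,.155) for x,y in [(562,277),(655,275)]];d=H[0]-H[1];print(np.round(H,3),np.degrees(np.arctan2(-d[0],d[1])))
E
```

```text
[[-0.     0.917 -0.399]
 [-0.    -0.399 -0.917]
 [-1.     0.     0.   ]]
[0.56064702 0.2415892  0.09      ] [0.56063241 0.23953143 0.09      ]
[[ 0.883 -0.101  0.19 ]
 [ 0.889 -0.283  0.19 ]
 [ 0.656 -0.287  0.19 ]
 [ 0.652 -0.108  0.19 ]]
1.8433882069129044 0.23137243656573975
0.9133008460218544 0.23322794787547171
[[ 0.603 -0.152  0.155]
 [ 0.608 -0.26   0.155]] 2.5875345580739775
```

Call:
{"fn": "play_rows", "kwargs": {
  "steps": [
    {"gripper": 1,"ty": 1,"tz": 1},
    {"ty": 1,"tz": 1},
    {"ty": 1,"tz": 1},
    {"ty": 1,"tz": 1},
    {"ty": 1,"tz": 1},
    {"ty": 1,"tz": 1},
    {"ty": 1,"tz": 1},
    {"ty": 1,"tz": 1},
    {"ty": 1,"tz": 1},
    {"ty": 1,"tz": 1},
    {"ty": 1,"tz": 1},
    {"ty": 1,"tz": 1},
    {"ty": 1,"tz": 1},
    {"ty": 1,"tz": 1},
    {"ty": 1,"tz": 1},
    {"ty": 1,"tz": 1},
    {"ty": 1,"tz": 1},
    {"ty": 1,"tz": 1},
    {"ty": 1,"tz": 1},
    {"ty": 1,"tz": 1}
  ]
}}

```text
invalid input
```

Call:
{"fn": "play_rows", "kwargs": {
  "steps": [
    {"gripper": 1,"tx": 0,"ty": 1,"tz": 1,"ax": 0,"ay": 0,"az": 0},
    {"gripper": 1,"tx": 0,"ty": 1,"tz": 1,"ax": 0,"ay": 0,"az": 0},
    {"gripper": 1,"tx": 0,"ty": 1,"tz": 1,"ax": 0,"ay": 0,"az": 0},
    {"gripper": 1,"tx": 0,"ty": 1,"tz": 1,"ax": 0,"ay": 0,"az": 0},
    {"gripper": 1,"tx": 0,"ty": 1,"tz": 1,"ax": 0,"ay": 0,"az": 0},
    {"gripper": 1,"tx": 0,"ty": 1,"tz": 1,"ax": 0,"ay": 0,"az": 0},
    {"gripper": 1,"tx": 0,"ty": 1,"tz": 1,"ax": 0,"ay": 0,"az": 0},
    {"gripper": 1,"tx": 0,"ty": 1,"tz": 1,"ax": 0,"ay": 0,"az": 0},
    {"gripper": 1,"tx": 0,"ty": 1,"tz": 1,"ax": 0,"ay": 0,"az": 0},
    {"gripper": 1,"tx": 0,"ty": 1,"tz": 1,"ax": 0,"ay": 0,"az": 0},
    {"gripper": 1,"tx": 0,"ty": 1,"tz": 1,"ax": 0,"ay": 0,"az": 0},
    {"gripper": 1,"tx": 0,"ty": 1,"tz": 1,"ax": 0,"ay": 0,"az": 0},
    {"gripper": 1,"tx": 0,"ty": 1,"tz": 1,"ax": 0,"ay": 0,"az": 0},
    {"gripper": 1,"tx": 0,"ty": 1,"tz": 1,"ax": 0,"ay": 0,"az": 0},
    {"gripper": 1,"tx": 0,"ty": 1,"tz": 1,"ax": 0,"ay": 0,"az": 0},
    {"gripper": 1,"tx": 0,"ty": 1,"tz": 1,"ax": 0,"ay": 0,"az": 0},
    {"gripper": 1,"tx": 0,"ty": 1,"tz": 1,"ax": 0,"ay": 0,"az": 0},
    {"gripper": 1,"tx": 0,"ty": 1,"tz": 1,"ax": 0,"ay": 0,"az": 0},
    {"gripper": 1,"tx": 0,"ty": 1,"tz": 1,"ax": 0,"ay": 0,"az": 0}
  ]
}}

```text
t: 2.63
eef_pos: [0.5156, -0.0081, 0.4051]
ee_rot: [2.274, 1.57, 0.292]
force: [1.8, 0.3, -0.0]
width: 0.088
```

Call:
{"fn": "play_rows", "kwargs": {
  "steps": [
    {"gripper": 0.3,"tx": 0,"ty": 1,"tz": 1,"ax": 1,"ay": 0,"az": 0},
    {"gripper": 0.3,"tx": 0,"ty": 1,"tz": 0,"ax": 1,"ay": 0,"az": 0},
    {"gripper": 0.3,"tx": 0,"ty": 1,"tz": 0,"ax": 1,"ay": 0,"az": 0},
    {"gripper": 0.3,"tx": 0,"ty": 1,"tz": 0,"ax": 1,"ay": 0,"az": 0},
    {"gripper": 0.3,"tx": 0,"ty": 1,"tz": 0,"ax": 1,"ay": 0,"az": 0},
    {"gripper": 0.3,"tx": 0,"ty": 0,"tz": 0,"ax": 1,"ay": 0,"az": 0},
    {"gripper": 0.3,"tx": 0,"ty": 0,"tz": 0,"ax": 1,"ay": 0,"az": 0},
    {"gripper": 0.3,"tx": 0,"ty": 0,"tz": 0,"ax": 1,"ay": 0,"az": 0},
    {"gripper": 0.3,"tx": 0,"ty": 0,"tz": 0,"ax": 1,"ay": 0,"az": 0},
    {"gripper": 0.3,"tx": 0,"ty": 0,"tz": 0,"ax": 1,"ay": 0,"az": 0},
    {"gripper": 0.3,"tx": 0,"ty": 0,"tz": 0,"ax": 0.7,"ay": 0,"az": 0},
    {"gripper": 0.3,"tx": 0,"ty": 0,"tz": 0,"ax": 0,"ay": 0,"az": 0}
  ]
}}

```text
t: 3.63
eef_pos: [0.6059, -0.1012, 0.4047]
ee_rot: [-2.756, 1.571, 0.422]
force: [0.4, -0.0, 0.4]
width: 0.0268
```

```bash
cat > w.py <<'E'
import sys
from h import *
s=telemetry.get_state();f=optics.grab_frame("wrist");cv2.imwrite(f"pics/{sys.argv[1]}.png",f[:,:,::-1])
M=R.from_euler('xyz',s["ee_rot"]).as_matrix()
print("t",s["t"],"pos",np.round(s["eef_pos"],4),"grasp",np.round(s["eef_pos"]+M[:,0]*.159,4),"w",round(s["width"],4),"q",np.round(s["q"],2));print(M.round(4));print("F",np.round(s["force"],1))
for a in sys.argv[2:]:
    q,z=a.split(":")
    for r in finder.pinpoint(q,"wrist")[:3]:
        v,u=r["location"];print(q,round(r["confidence"],2),np.round([u,v],1),np.round(atz("wrist",u,v,float(z),s),4))
E
python3 w.py w1 drawer_handle:.155 cabinet:0
```

```text
t 3.6333 pos [ 0.6059 -0.1012  0.4047] grasp [ 0.606  -0.1012  0.2457] w 0.0268 q [ 0.15  0.26 -0.13 -0.   -1.18 -0.12]
[[ 0.      0.0361 -0.9993]
 [ 0.     -0.9993 -0.0361]
 [-1.     -0.     -0.    ]]
F [ 0.4 -0.   0.4]
cabinet 0.65 [294.6  76.9] [ 0.6392 -0.2046  0.    ]
```

View pics/w1.png

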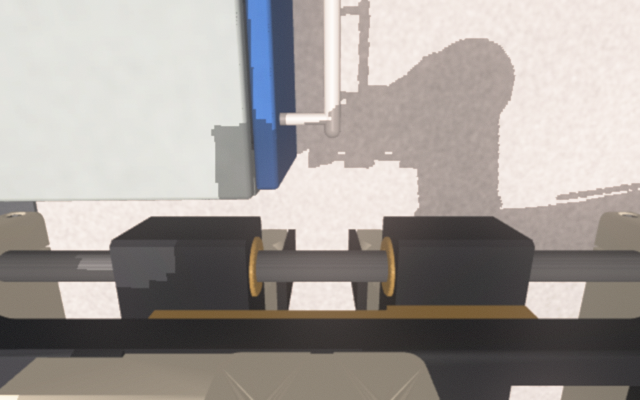

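Wrist view: the handle bar runs down column ~332 (end at row ~130), with the cabinet edge at column ~248 and the blue front at 250–297.

```bash
python3 - <<'E'
from h import *
s=telemetry.get_state();f=optics.grab_frame("wrist")
g=f.astype(int)
for r in (5,30,60,80,95):
    print(r,[tuple(g[r,c]) for c in range(318,346,2)])
for u,v,z in [(332.5,5,.155),(332.5,95,.155),(332.5,133,.155),(248,5,.19),(248,190,.19),(275,10,.177),(277,180,.177)]:
    print(u,v,np.round(atz("wrist",u,v,z,s),4))
E
```

```text
5 [(np.int64(170), np.int64(157), np.int64(152)), (np.int64(173), np.int64(161), np.int64(156)), (np.int64(177), np.int64(164), np.int64(159)), (np.int64(179), np.int64(166), np.int64(160)), (np.int64(234), np.int64(224), np.int64(217)), (np.int64(247), np.int64(239), np.int64(234)), (np.int64(251), np.int64(245), np.int64(241)), (np.int64(253), np.int64(249), np.int64(246)), (np.int64(252), np.int64(248), np.int64(245)), (np.int64(247), np.int64(239), np.int64(233)), (np.int64(239), np.int64(228), np.int64(223)), (np.int64(210), np.int64(194), np.int64(185)), (np.int64(218), np.int64(200), np.int64(192)), (np.int64(243), np.int64(233), np.int64(227))]
30 [(np.int64(178), np.int64(165), np.int64(159)), (np.int64(178), np.int64(164), np.int64(160)), (np.int64(179), np.int64(165), np.int64(159)), (np.int64(178), np.int64(163), np.int64(158)), (np.int64(234), np.int64(224), np.int64(217)), (np.int64(247), np.int64(240), np.int64(234)), (np.int64(251), np.int64(245), np.int64(240)), (np.int64(253), np.int64(250), np.int64(247)), (np.int64(252), np.int64(249), np.int64(245)), (np.int64(24
[... 1746 characters left out ...]
64(233), np.int64(223), np.int64(215)), (np.int64(247), np.int64(240), np.int64(235)), (np.int64(252), np.int64(247), np.int64(242)), (np.int64(254), np.int64(251), np.int64(249)), (np.int64(252), np.int64(247), np.int64(243)), (np.int64(244), np.int64(235), np.int64(229)), (np.int64(232), np.int64(221), np.int64(213)), (np.int64(184), np.int64(170), np.int64(163)), (np.int64(169), np.int64(156), np.int64(151)), (np.int64(174), np.int64(160), np.int64(154))]
332.5 5 [ 0.605  -0.2326  0.155 ]
332.5 95 [ 0.6023 -0.1791  0.155 ]
332.5 133 [ 0.601  -0.1544  0.155 ]
248 5 [ 0.6502 -0.2206  0.19  ]
248 190 [ 0.6513 -0.1205  0.19  ]
275 10 [ 0.6377 -0.2223  0.177 ]
277 180 [ 0.6356 -0.1247  0.177 ]
```

Call:
{"fn": "play_rows", "kwargs": {
  "steps": [
    {"gripper": 0.21,"tx": 0,"ty": 1,"tz": 0.05,"ax": -0.1,"ay": 0,"az": 0},
    {"gripper": 0.21,"tx": 0,"ty": 1,"tz": 0.05,"ax": 0,"ay": 0,"az": 0},
    {"gripper": 0.21,"tx": 0,"ty": 1,"tz": 0.05,"ax": 0,"ay": 0,"az": 0},
    {"gripper": 0.21,"tx": 0,"ty": 1,"tz": 0.05,"ax": 0,"ay": 0,"az": 0},
    {"gripper": 0.21,"tx": 0,"ty": 0.13,"tz": 0.05,"ax": 0,"ay": 0,"az": 0},
    {"gripper": 0.21,"tx": 0.8,"ty": 0,"tz": 0,"ax": 0,"ay": 0,"az": 0},
    {"gripper": 0.21,"tx": 0.6,"ty": 0,"tz": 0,"ax": 0,"ay": 0,"az": 0},
    {"gripper": 0.21,"tx": 0,"ty": 0,"tz": 0,"ax": 0,"ay": 0,"az": 0}
  ]
}}

```text
t: 4.5
eef_pos: [0.6036, -0.2044, 0.3663]
ee_rot: [-0.315, 1.566, 2.877]
force: [-0.0, 0.4, -1.2]
width: 0.0187
```

```bash
python3 w.py w2 drawer_handle:.155
```

```text
t 4.5 pos [ 0.6036 -0.2044  0.3663] grasp [ 0.6028 -0.2042  0.2073] w 0.0187 q [-0.02  0.32 -0.13 -0.   -1.12  0.07]
[[-0.0049  0.0502 -0.9987]
 [ 0.0013 -0.9987 -0.0502]
 [-1.     -0.0016  0.0048]]
F [-0.   0.4 -1.2]
drawer_handle 0.86 [324.  223.6] [ 0.6014 -0.2053  0.155 ]
```

View pics/w2.png

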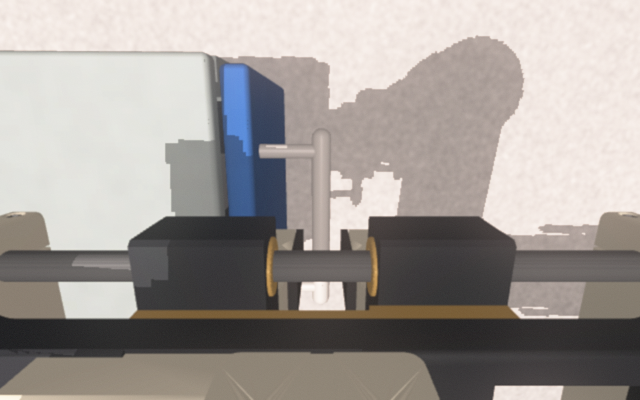

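The bar (column 320) lies between the fingers (303/342), so I'm descending and gripping.

Call:
{"fn": "play_rows", "kwargs": {
  "steps": [
    {"gripper": 0.21,"tx": 0.5,"ty": 0,"tz": 0.04,"ax": 0,"ay": 0,"az": 0},
    {"gripper": 0.21,"tx": 0.5,"ty": 0,"tz": 0,"ax": 0,"ay": 0,"az": 0},
    {"gripper": 0.21,"tx": 0.5,"ty": 0,"tz": 0,"ax": 0,"ay": 0,"az": 0},
    {"gripper": 0.21,"tx": 0.5,"ty": 0,"tz": 0,"ax": 0,"ay": 0,"az": 0},
    {"gripper": 0.21,"tx": 0,"ty": 0,"tz": 0,"ax": 0,"ay": 0,"az": 0},
    {"gripper": 0.0,"tx": 0,"ty": 0,"tz": 0,"ax": 0,"ay": 0,"az": 0},
    {"gripper": 0.0,"tx": 0,"ty": 0,"tz": 0,"ax": 0,"ay": 0,"az": 0},
    {"gripper": 0.0,"tx": 0,"ty": 0,"tz": 0,"ax": 0,"ay": 0,"az": 0},
    {"gripper": 0.0,"tx": 0,"ty": 0,"tz": 0,"ax": 0,"ay": 0,"az": 0}
  ],
  "newtons": 20
}}

```text
t: 5.35
eef_pos: [0.6033, -0.2046, 0.3209]
ee_rot: [1.607, 1.571, -1.484]
force: [-5.7, 1.4, 4.7]
width: 0.0099
```

```bash
python3 w.py w3
```

```text
t 5.35 pos [ 0.6033 -0.2046  0.3209] grasp [ 0.6033 -0.2047  0.1619] w 0.0099 q [-0.02  0.36 -0.19  0.   -1.02  0.07]
[[ 0.000e+00  5.010e-02 -9.987e-01]
 [-1.000e-04 -9.987e-01 -5.010e-02]
 [-1.000e+00  1.000e-04 -0.000e+00]]
F [-5.7  1.4  4.7]
```

Call:
{"fn": "play_rows", "kwargs": {
  "steps": [
    {"gripper": 0,"tx": 0,"ty": 0,"tz": 0.2,"ax": 0,"ay": 0,"az": 0},
    {"gripper": 0,"tx": 0,"ty": 0,"tz": 0.4,"ax": 0,"ay": 0,"az": 0},
    {"gripper": 0,"tx": 0,"ty": 0,"tz": 0.5,"ax": 0,"ay": 0,"az": 0},
    {"gripper": 0,"tx": 0,"ty": 0,"tz": 0.5,"ax": 0,"ay": 0,"az": 0},
    {"gripper": 0,"tx": 0,"ty": 0,"tz": 0.5,"ax": 0,"ay": 0,"az": 0},
    {"gripper": 0,"tx": 0,"ty": 0,"tz": 0.5,"ax": 0,"ay": 0,"az": 0},
    {"gripper": 0,"tx": 0,"ty": 0,"tz": 0.5,"ax": 0,"ay": 0,"az": 0},
    {"gripper": 0,"tx": 0,"ty": 0,"tz": 0.5,"ax": 0,"ay": 0,"az": 0},
    {"gripper": 0,"tx": 0,"ty": 0,"tz": 0.5,"ax": 0,"ay": 0,"az": 0},
    {"gripper": 0,"tx": 0,"ty": 0,"tz": 0.5,"ax": 0,"ay": 0,"az": 0},
    {"gripper": 0,"tx": 0,"ty": 0,"tz": 0.5,"ax": 0,"ay": 0,"az": 0},
    {"gripper": 0,"tx": 0,"ty": 0,"tz": 0.4,"ax": 0,"ay": 0,"az": 0},
    {"gripper": 0,"tx": 0,"ty": 0,"tz": 0.3,"ax": 0,"ay": 0,"az": 0},
    {"gripper": 0,"tx": 0,"ty": 0,"tz": 0.2,"ax": 0,"ay": 0,"az": 0},
    {"gripper": 0,"tx": 0,"ty": 0,"tz": 0,"ax": 0,"ay": 0,"az": 0},
    {"gripper": 0,"tx": 0,"ty": 0,"tz": 0,"ax": 0,"ay": 0,"az": 0},
    {"gripper": 0,"tx": 0,"ty": 0,"tz": 0,"ax": 0,"ay": 0,"az": 0}
  ]
}}

```text
t: 6.82
eef_pos: [0.4534, -0.2117, 0.3208]
ee_rot: [-2.92, 1.568, 0.272]
force: [-1.9, 8.3, 9.7]
width: 0.0103
```

```bash
python3 w.py w4; python3 -c "
from h import *
f=optics.grab_frame('top');cv2.imwrite('pics/t4.png',f[100:300,180:500,::-1].repeat(2,0).repeat(2,1))"
```

```text
t 6.8167 pos [ 0.4534 -0.2117  0.3208] grasp [ 0.4537 -0.2116  0.1618] w 0.0103 q [-0.04  0.15 -0.48 -0.   -0.94  0.09]
[[ 2.200e-03  5.010e-02 -9.987e-01]
 [ 6.000e-04 -9.987e-01 -5.010e-02]
 [-1.000e+00 -5.000e-04 -2.300e-03]]
F [-1.9  8.3  9.7]
```

View pics/t4.png

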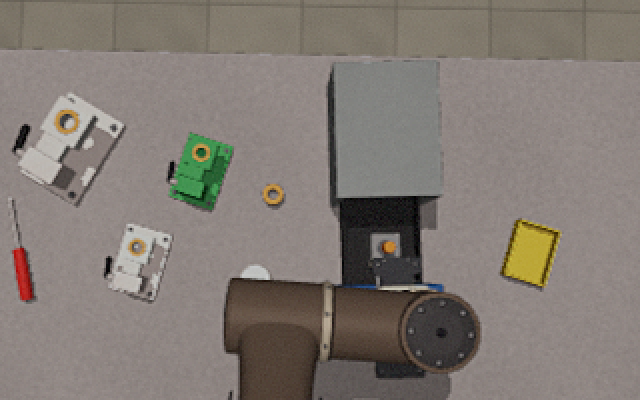

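View pics/w4.png

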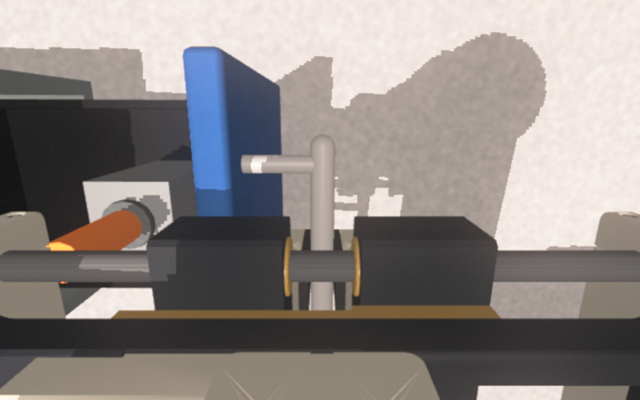

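The drawer is open by about 150 mm and the orange grip shows at top-crop (389,247). Now I release, rise and turn 90°.

Call:
{"fn": "play_rows", "kwargs": {
  "steps": [
    {"gripper": 0.21,"tx": 0,"ty": 0,"tz": 0,"ax": 0,"ay": 0,"az": 0},
    {"gripper": 0.21,"tx": 0,"ty": 0,"tz": 0,"ax": 0,"ay": 0,"az": 0},
    {"gripper": 0.21,"tx": 0,"ty": 0,"tz": 0,"ax": 0,"ay": 0,"az": 0},
    {"gripper": 0.21,"tx": -0.5,"ty": 0,"tz": 0,"ax": 0,"ay": 0,"az": 0},
    {"gripper": 0.21,"tx": -0.7,"ty": 0,"tz": 0,"ax": 0,"ay": 0,"az": 0},
    {"gripper": 0.21,"tx": -1,"ty": 0,"tz": 0,"ax": 0,"ay": 0,"az": 0},
    {"gripper": 0.21,"tx": -1,"ty": 0,"tz": 0,"ax": 0,"ay": 0,"az": 0},
    {"gripper": 0.21,"tx": -1,"ty": 0,"tz": 0,"ax": 0,"ay": 0,"az": 0}
  ]
}}

```text
t: 7.58
eef_pos: [0.4533, -0.2123, 0.4254]
ee_rot: [0.055, 1.57, -3.037]
force: [0.6, 0.5, 0.1]
width: 0.0186
```

Call:
{"fn": "play_rows", "kwargs": {
  "steps": [
    {"gripper": 0.8,"tx": 0,"ty": 0,"tz": 0,"ax": 1,"ay": 0,"az": 0},
    {"gripper": 0.8,"tx": 0,"ty": 0,"tz": 0,"ax": 1,"ay": 0,"az": 0},
    {"gripper": 0.8,"tx": 0,"ty": 0,"tz": 0,"ax": 1,"ay": 0,"az": 0},
    {"gripper": 0.8,"tx": 0,"ty": 0,"tz": 0,"ax": 1,"ay": 0,"az": 0},
    {"gripper": 0.8,"tx": 0,"ty": 0,"tz": 0,"ax": 1,"ay": 0,"az": 0},
    {"gripper": 0.8,"tx": 0,"ty": 0,"tz": 0,"ax": 1,"ay": 0,"az": 0},
    {"gripper": 0.8,"tx": 0,"ty": 0,"tz": 0,"ax": 1,"ay": 0,"az": 0},
    {"gripper": 0.8,"tx": 0,"ty": 0,"tz": 0,"ax": 1,"ay": 0,"az": 0},
    {"gripper": 0.8,"tx": 0,"ty": 0,"tz": 0,"ax": 1,"ay": 0,"az": 0},
    {"gripper": 0.8,"tx": 0,"ty": 0,"tz": 0,"ax": 1,"ay": 0,"az": 0},
    {"gripper": 0.8,"tx": 0,"ty": 0,"tz": 0,"ax": 1,"ay": 0,"az": 0},
    {"gripper": 0.8,"tx": 0,"ty": 0,"tz": 0,"ax": 1,"ay": 0,"az": 0},
    {"gripper": 0.8,"tx": 0,"ty": 0,"tz": 0,"ax": 1,"ay": 0,"az": 0},
    {"gripper": 0.8,"tx": 0,"ty": 0,"tz": 0,"ax": 1,"ay": 0,"az": 0},
    {"gripper": 0.8,"tx": 0,"ty": 0,"tz": 0,"ax": 1,"ay": 0,"az": 0},
    {"gripper": 0.8,"tx": 0,"ty": 0,"tz": 0,"ax": 0,"ay": 0,"az": 0}
  ]
}}

```text
t: 8.92
eef_pos: [0.4535, -0.2123, 0.4243]
ee_rot: [1.581, 1.57, -3.086]
force: [0.0, -0.3, -0.3]
width: 0.0699
```

```bash
python3 w.py w5 probe_grip:.142 holder_top:.111 drawer_handle:.155
```

```text
t 8.9167 pos [ 0.4535 -0.2123  0.4243] grasp [ 0.4533 -0.2123  0.2653] w 0.0699 q [-0.04  0.06 -0.33  0.   -1.18 -1.48]
[[-8.00e-04 -9.99e-01 -4.49e-02]
 [-0.00e+00 -4.49e-02  9.99e-01]
 [-1.00e+00  8.00e-04 -0.00e+00]]
F [ 0.  -0.3 -0.3]
probe_grip 0.7 [317.9 316.7] [ 0.5642 -0.2106  0.142 ]
holder_top 0.76 [321.2 300.9] [ 0.5672 -0.2076  0.111 ]
drawer_handle 0.96 [321.6 202.5] [ 0.4548 -0.2123  0.155 ]
drawer_handle 0.51 [320.8 306. ] [ 0.5452 -0.2088  0.155 ]
```

View pics/w5.png

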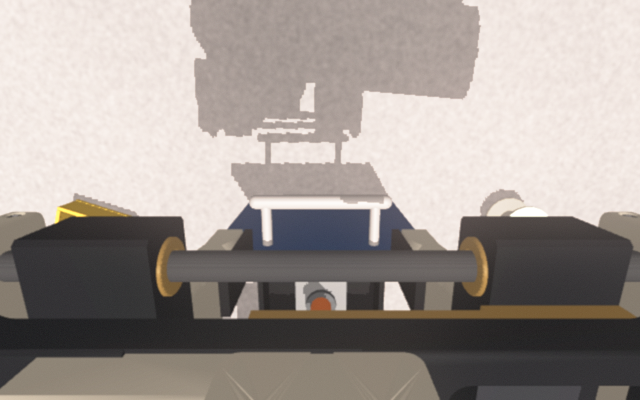

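Call:
{"fn": "play_rows", "kwargs": {
  "steps": [
    {"gripper": 0.8,"tx": 0,"ty": -1,"tz": 0,"ax": 0,"ay": 0,"az": 0},
    {"gripper": 0.8,"tx": 0,"ty": -1,"tz": 0,"ax": 0,"ay": 0,"az": 0},
    {"gripper": 0.8,"tx": 0,"ty": -1,"tz": 0,"ax": 0,"ay": 0,"az": 0},
    {"gripper": 0.8,"tx": 0,"ty": -1,"tz": 0,"ax": 0,"ay": 0,"az": 0},
    {"gripper": 0.8,"tx": 0.5,"ty": -0.58,"tz": 0,"ax": 0,"ay": 0,"az": 0},
    {"gripper": 0.8,"tx": 0.5,"ty": 0,"tz": 0,"ax": 0,"ay": 0,"az": 0},
    {"gripper": 0.8,"tx": 0,"ty": 0,"tz": 0,"ax": 0,"ay": 0,"az": 0},
    {"gripper": 0.8,"tx": 0,"ty": 0,"tz": 0,"ax": 0,"ay": 0,"az": 0}
  ]
}}

```text
t: 9.78
eef_pos: [0.568, -0.2064, 0.3989]
ee_rot: [1.524, 1.568, -3.137]
force: [0.9, 0.1, 1.1]
width: 0.0701
```

```bash
python3 w.py w6 probe_grip:.142 holder_top:.111; python3 - <<'E'
from h import *
for n in ["side","top"]:
    f=optics.grab_frame(n)
    for q,z in [("probe_grip",.142),("holder_top",.111)]:
        for r in finder.pinpoint(q,n)[:3]:
            v,u=r["location"];print(n,q,round(r["confidence"],2),np.round([u,v],1),np.round(atz(n,u,v,z),4))
E
```

```text
t 9.7833 pos [ 0.568  -0.2064  0.3989] grasp [ 0.5676 -0.2064  0.2399] w 0.0701 q [-0.03  0.25 -0.16  0.   -1.17 -1.49]
[[-2.300e-03 -9.987e-01 -5.140e-02]
 [-0.000e+00 -5.140e-02  9.987e-01]
 [-1.000e+00  2.300e-03  1.000e-04]]
F [0.9 0.1 1.1]
probe_grip 0.97 [318.9 205.2] [ 0.5678 -0.2084  0.142 ]
side probe_grip 0.69 [342.7 256.7] [ 0.5693 -0.2092  0.142 ]
side holder_top 0.73 [341.4 261.9] [ 0.569  -0.2047  0.111 ]
top probe_grip 0.23 [249.  224.7] [0.5554 0.2309 0.142 ]
top holder_top 0.91 [372.7 220.4] [ 0.5822 -0.2063  0.111 ]
```

View pics/w6.png

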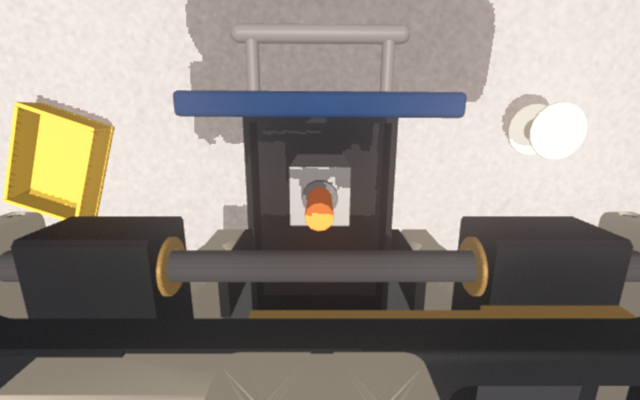

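Call:
{"fn": "play_rows", "kwargs": {
  "steps": [
    {"gripper": 0.8,"tx": 0.8,"ty": 0,"tz": -0.04,"ax": 0,"ay": 0,"az": 0},
    {"gripper": 0.8,"tx": 0.8,"ty": 0,"tz": 0,"ax": 0,"ay": 0,"az": 0},
    {"gripper": 0.8,"tx": 0.8,"ty": 0,"tz": 0,"ax": 0,"ay": 0,"az": 0},
    {"gripper": 0.8,"tx": 0.6,"ty": 0,"tz": 0,"ax": 0,"ay": 0,"az": 0},
    {"gripper": 0.8,"tx": 0.4,"ty": 0,"tz": 0,"ax": 0,"ay": 0,"az": 0},
    {"gripper": 0.8,"tx": 0.2,"ty": 0,"tz": 0,"ax": 0,"ay": 0,"az": 0},
    {"gripper": 0.8,"tx": 0,"ty": 0,"tz": 0,"ax": 0,"ay": 0,"az": 0},
    {"gripper": 0.8,"tx": 0,"ty": 0,"tz": 0,"ax": 0,"ay": 0,"az": 0}
  ]
}}

```text
t: 10.9
eef_pos: [0.5685, -0.2075, 0.3103]
ee_rot: [-2.115, 1.57, -0.494]
force: [0.7, 0.3, 0.1]
width: 0.0697
```

```bash
python3 w.py w7 probe_grip:.142
```

```text
t 10.9 pos [ 0.5685 -0.2075  0.3103] grasp [ 0.5686 -0.2075  0.1513] w 0.0697 q [-0.03  0.32 -0.27  0.   -0.98 -1.49]
[[ 6.000e-04 -9.987e-01 -5.020e-02]
 [-3.000e-04 -5.020e-02  9.987e-01]
 [-1.000e+00 -6.000e-04 -3.000e-04]]
F [0.7 0.3 0.1]
probe_grip 0.69 [320.2 252.5] [ 0.5679 -0.2082  0.142 ]
```

View pics/w7.png

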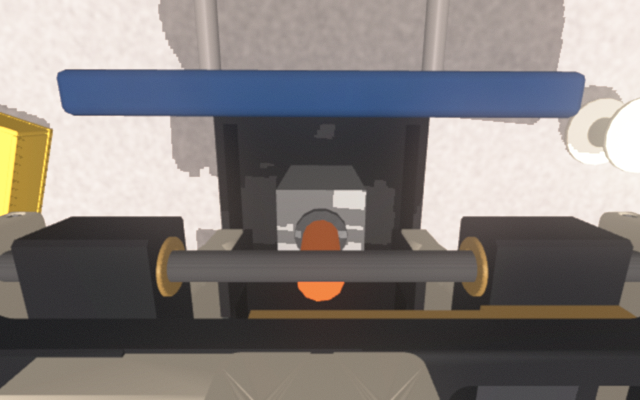

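The probe stands between the fingers. Now I close and lift slightly.

Call:
{"fn": "play_rows", "kwargs": {
  "steps": [
    {"gripper": 0,"tx": 0,"ty": 0,"tz": 0,"ax": 0,"ay": 0,"az": 0},
    {"gripper": 0,"tx": 0,"ty": 0,"tz": 0,"ax": 0,"ay": 0,"az": 0},
    {"gripper": 0,"tx": 0,"ty": 0,"tz": 0,"ax": 0,"ay": 0,"az": 0},
    {"gripper": 0,"tx": 0,"ty": 0,"tz": 0,"ax": 0,"ay": 0,"az": 0},
    {"gripper": 0,"tx": 0,"ty": 0,"tz": 0,"ax": 0,"ay": 0,"az": 0},
    {"gripper": 0,"tx": 0,"ty": 0,"tz": 0,"ax": 0,"ay": 0,"az": 0},
    {"gripper": 0,"tx": 0,"ty": 0,"tz": 0,"ax": 0,"ay": 0,"az": 0},
    {"gripper": 0,"tx": 0,"ty": 0,"tz": 0,"ax": 0,"ay": 0,"az": 0}
  ],
  "newtons": 25
}}

```text
t: 11.67
eef_pos: [0.5682, -0.2074, 0.3097]
ee_rot: [2.008, 1.571, -2.655]
force: [-0.0, 0.6, -0.4]
width: 0.0224
```

Call:
{"fn": "play_rows", "kwargs": {
  "steps": [
    {"gripper": 0,"tx": -0.2,"ty": 0,"tz": 0,"ax": 0,"ay": 0,"az": 0},
    {"gripper": 0,"tx": -0.4,"ty": 0,"tz": 0,"ax": 0,"ay": 0,"az": 0},
    {"gripper": 0,"tx": -0.6,"ty": 0,"tz": 0,"ax": 0,"ay": 0,"az": 0},
    {"gripper": 0,"tx": -0.6,"ty": 0,"tz": 0,"ax": 0,"ay": 0,"az": 0},
    {"gripper": 0,"tx": -0.6,"ty": 0,"tz": 0,"ax": 0,"ay": 0,"az": 0},
    {"gripper": 0,"tx": -0.6,"ty": 0,"tz": 0,"ax": 0,"ay": 0,"az": 0},
    {"gripper": 0,"tx": -0.6,"ty": 0,"tz": 0,"ax": 0,"ay": 0,"az": 0},
    {"gripper": 0,"tx": -0.6,"ty": 0,"tz": 0,"ax": 0,"ay": 0,"az": 0},
    {"gripper": 0,"tx": -0.6,"ty": 0,"tz": 0,"ax": 0,"ay": 0,"az": 0},
    {"gripper": 0,"tx": -0.4,"ty": 0,"tz": 0,"ax": 0,"ay": 0,"az": 0},
    {"gripper": 0,"tx": -0.2,"ty": 0,"tz": 0,"ax": 0,"ay": 0,"az": 0},
    {"gripper": 0,"tx": 0,"ty": 0,"tz": 0,"ax": 0,"ay": 0,"az": 0},
    {"gripper": 0,"tx": 0,"ty": 0,"tz": 0,"ax": 0,"ay": 0,"az": 0}
  ]
}}

```text
t: 12.75
eef_pos: [0.568, -0.2073, 0.4444]
ee_rot: [0.495, 1.57, 2.116]
force: [1.0, 0.0, -2.2]
width: 0.0197
```

```bash
python3 w.py w8 ;python3 - <<'E'
from h import *
for n in ["side","top"]:
    f=optics.grab_frame(n)
    x,y=(350,230) if n=="side" else (372,220)
    cv2.imwrite(f"pics/{n}8.png",cv2.resize(f[y-65:y+65,x-80:x+80,::-1],(640,520),interpolation=3))
    for q in ["probe_grip","probe_tip"]:
        for r in finder.pinpoint(q,n)[:3]:
            v,u=r["location"];print(n,q,round(r["confidence"],2),np.round([u,v],1))
E
```

```text
t 12.75 pos [ 0.568  -0.2073  0.4444] grasp [ 0.568  -0.2072  0.2854] w 0.0197 q [-0.03  0.22 -0.09 -0.   -1.26 -1.49]
[[-2.000e-04 -9.988e-01 -4.980e-02]
 [ 4.000e-04 -4.980e-02  9.988e-01]
 [-1.000e+00  2.000e-04  4.000e-04]]
F [ 1.   0.  -2.2]
side probe_grip 0.4 [340.5 223.3]
side probe_tip 0.66 [341.8 250.5]
```

View pics/side8.png

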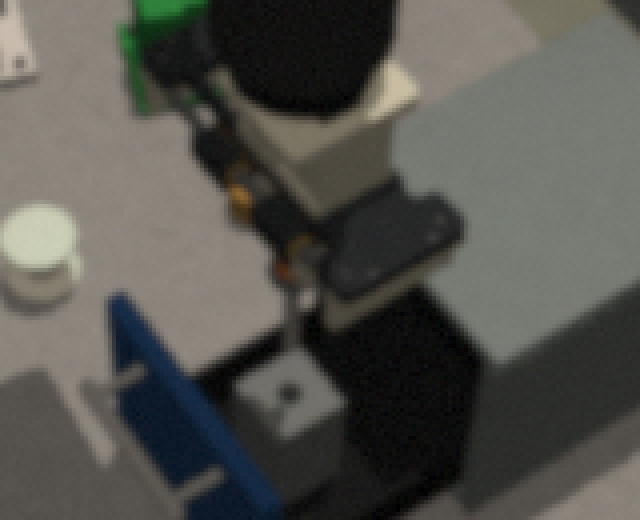

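View pics/w8.png

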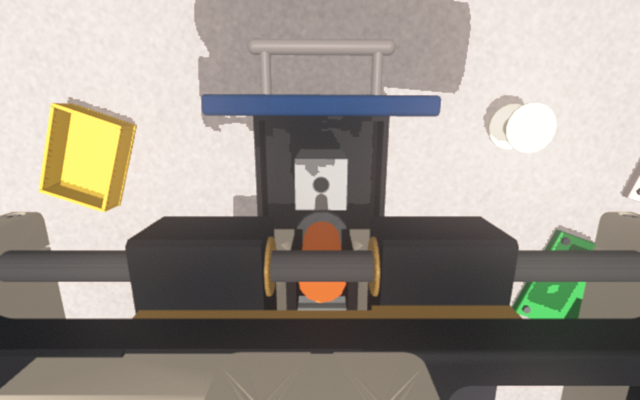

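The probe is held (width 19.7 mm) and the tip is clear of the holder, whose empty hole is at wrist (321,185). Crossing to the guide.

Call:
{"fn": "play_rows", "kwargs": {
  "steps": [
    {"gripper": 0,"tx": 0,"ty": -0.03,"tz": 0.3,"ax": 0,"ay": 0,"az": 0},
    {"gripper": 0,"tx": 0,"ty": -0.03,"tz": 0.6,"ax": 0,"ay": 0,"az": 0},
    {"gripper": 0,"tx": 0,"ty": -0.03,"tz": 1,"ax": 0,"ay": 0,"az": 0},
    {"gripper": 0,"tx": 0,"ty": -0.03,"tz": 1,"ax": 0,"ay": 0,"az": 0},
    {"gripper": 0,"tx": 0,"ty": -0.03,"tz": 1,"ax": 0,"ay": 0,"az": 0},
    {"gripper": 0,"tx": 0,"ty": -0.03,"tz": 1,"ax": 0,"ay": 0,"az": 0},
    {"gripper": 0,"tx": 0,"ty": -0.03,"tz": 1,"ax": 0,"ay": 0,"az": 0},
    {"gripper": 0,"tx": 0,"ty": -0.03,"tz": 1,"ax": 0,"ay": 0,"az": 0},
    {"gripper": 0,"tx": 0,"ty": -0.03,"tz": 1,"ax": 0,"ay": 0,"az": 0},
    {"gripper": 0,"tx": 0,"ty": -0.03,"tz": 1,"ax": 0,"ay": 0,"az": 0},
    {"gripper": 0,"tx": 0,"ty": -0.03,"tz": 1,"ax": 0,"ay": 0,"az": 0},
    {"gripper": 0,"tx": 0,"ty": -0.03,"tz": 1,"ax": 0,"ay": 0,"az": 0},
    {"gripper": 0,"tx": 0,"ty": -0.03,"tz": 1,"ax": 0,"ay": 0,"az": 0},
    {"gripper": 0,"tx": 0,"ty": -0.03,"tz": 1,"ax": 0,"ay": 0,"az": 0},
    {"gripper": 0,"tx": 0,"ty": -0.03,"tz": 1,"ax": 0,"ay": 0,"az": 0},
    {"gripper": 0,"tx": 0,"ty": -0.03,"tz": 1,"ax": 0,"ay": 0,"az": 0},
    {"gripper": 0,"tx": 0,"ty": -0.03,"tz": 1,"ax": 0,"ay": 0,"az": 0},
    {"gripper": 0,"tx": 0,"ty": -0.03,"tz": 1,"ax": 0,"ay": 0,"az": 0},
    {"gripper": 0,"tx": 0,"ty": -0.03,"tz": 0.6,"ax": 0,"ay": 0,"az": 0},
    {"gripper": 0,"tx": 0,"ty": -0.03,"tz": 0.4,"ax": 0,"ay": 0,"az": 0}
  ]
}}

```text
t: 14.77
eef_pos: [0.5605, 0.2422, 0.4444]
ee_rot: [1.862, 1.57, -2.799]
force: [-0.3, -1.6, -0.9]
width: 0.0193
```

Call:
{"fn": "play_rows", "kwargs": {
  "steps": [
    {"gripper": 0,"tx": 0,"ty": 0,"tz": 0,"ax": 0,"ay": 0,"az": 0},
    {"gripper": 0,"tx": 0,"ty": 0,"tz": 0,"ax": 0,"ay": 0,"az": 0},
    {"gripper": 0,"tx": 0,"ty": 0,"tz": 0,"ax": 0,"ay": 0,"az": 0}
  ]
}}

```text
t: 15.02
eef_pos: [0.5608, 0.2396, 0.4447]
ee_rot: [2.445, 1.57, -2.218]
force: [0.4, 0.3, -2.4]
width: 0.0196
```

```bash
python3 w.py w9 bore_top:.09 ;python3 - <<'E'
from h import *
for n in ["side","top"]:
    f=optics.grab_frame(n)
    x,y=(265,150) if n=="side" else (249,225)
    cv2.imwrite(f"pics/{n}9.png",cv2.resize(f[y-65:y+65,x-80:x+80,::-1],(640,520),interpolation=3))
    for q in ["probe_grip","probe_tip","bore_top"]:
        for r in finder.pinpoint(q,n)[:3]:
            v,u=r["location"];print(n,q,round(r["confidence"],2),np.round([u,v],1))
E
```

```text
t 15.0167 pos [0.5608 0.2396 0.4447] grasp [0.5608 0.2396 0.2857] w 0.0196 q [ 0.72  0.23 -0.08  0.   -1.26 -2.24]
[[-2.000e-04 -9.988e-01 -4.960e-02]
 [-3.000e-04 -4.960e-02  9.988e-01]
 [-1.000e+00  2.000e-04 -3.000e-04]]
F [ 0.4  0.3 -2.4]
bore_top 0.83 [323.3 178.1] [0.5592 0.2411 0.09  ]
side probe_grip 0.45 [252.6 114.2]
side probe_tip 0.69 [255.4 136.7]
side probe_tip 0.45 [259.2 157.1]
side bore_top 0.78 [261.7 160. ]
side bore_top 0.77 [304.1  99.5]
side bore_top 0.67 [332.5 160.3]
top bore_top 0.94 [247.9 222.5]
top bore_top 0.68 [210.  161.7]
top bore_top 0.63 [282.  176.2]
```

View pics/side9.png

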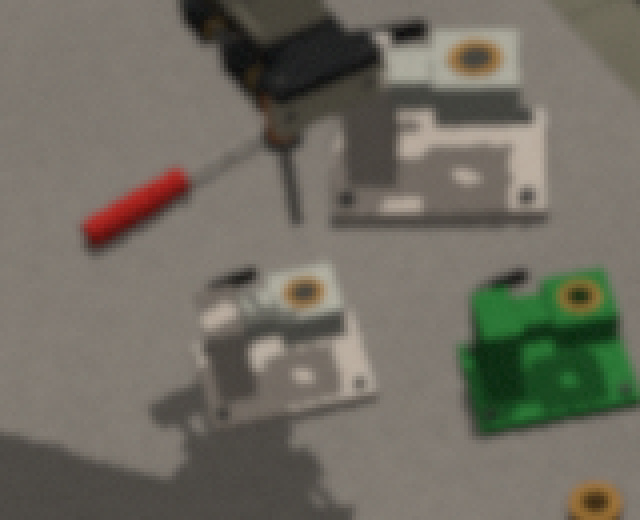

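View pics/w9.png

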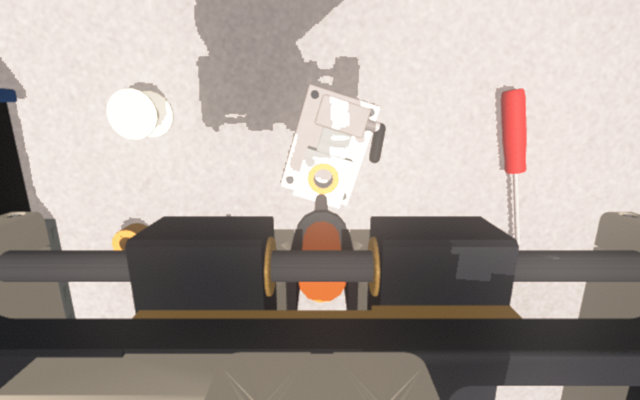

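View pics/top9.png

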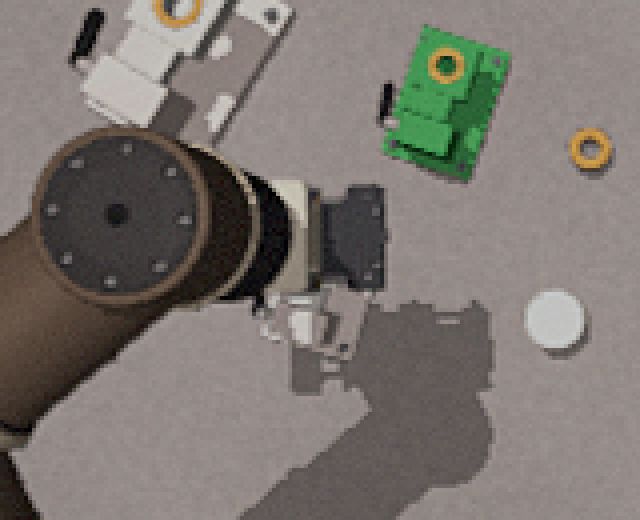

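Side view: the rod tip is at crop (297,222), above the ring at (303,292). In the wrist view the ring is at (323,178) and the rod tip at about (322,197). Next is a precise measurement of the ring and rod from the same wrist picture.

```bash
cat > m.py <<'E'
from h import *
import sys
s=telemetry.get_state();f=optics.grab_frame("wrist")
M=R.from_euler('xyz',s["ee_rot"]).as_matrix();p=np.array(s["eef_pos"])
g=p+M[:,0]*.159
off=.0087  # grip centre below grasp point
tip=g+M[:,0]*(off+.111);gc=g+M[:,0]*off
print("t",round(s["t"],2),"tcp",p.round(4),"tip est",tip.round(4),"px",np.round(proj("wrist",tip,s),1),"Rx",M[:,0].round(4),"F",np.round(s["force"],1))
hsv=cv2.cvtColor(f,cv2.COLOR_RGB2HSV)
m=cv2.inRange(hsv,(14,120,120),(28,255,255))
n,l,st,c=cv2.connectedComponentsWithStats(m)
uv=proj("wrist",[.5606,.2405,.09],s)
for i in range(1,n):
    if st[i,4]>30 and np.hypot(*(c[i]-uv))<45:
        pts=np.argwhere(l==i)[:,::-1].astype(np.float32);h=cv2.convexHull(pts)
        e=cv2.fitEllipse(h) if len(h)>5 else None
        print("ring",st[i],c[i].round(1),"ell",e and np.round(e[0],2),e and np.round(e[1],1),"world",e and atz("wrist",*e[0],.09,s).round(4))
x,y=int(uv[0]),int(uv[1])+10
cv2.imwrite(f"pics/{sys.argv[1]}.png",cv2.resize(f[y-50:y+50,x-64:x+64,::-1],(768,600),interpolation=2));print("crop origin",x-64,y-50)
E
python3 m.py m1
```

```text
t 15.52 tcp [0.5609 0.2401 0.4447] tip est [0.5609 0.2402 0.166 ] px [321.7 197.6] Rx [ 0.e+00  1.e-04 -1.e+00] F [-0.5  0.3 -0.4]
crop origin 258 139
```

View pics/m1.png

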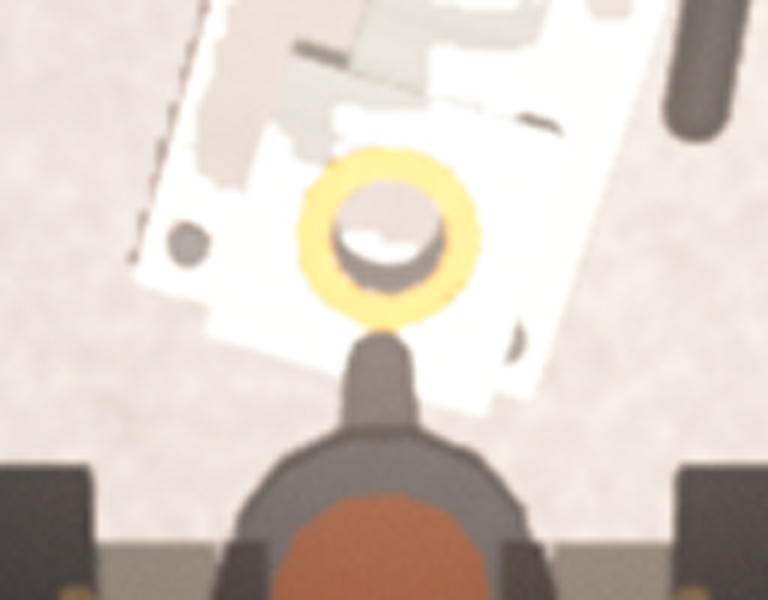

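```bash
python3 - <<'E'
from h import *
s=telemetry.get_state()
r=atz("wrist",323,178.7,.09,s);t=atz("wrist",321.3,199.5,.166,s);print(r,t,r-t)
E
```

```text
[0.56002872 0.24151472 0.09      ] [0.56244681 0.24001889 0.166     ] [-0.0024181   0.00149584 -0.076     ]
```

Call:
{"fn": "play_rows", "kwargs": {
  "steps": [
    {"gripper": 0,"tx": 0.3,"ty": 0.06,"tz": 0.05,"ax": 0,"ay": 0,"az": 0},
    {"gripper": 0,"tx": 0.5,"ty": 0,"tz": 0,"ax": 0,"ay": 0,"az": 0},
    {"gripper": 0,"tx": 0.5,"ty": 0,"tz": 0,"ax": 0,"ay": 0,"az": 0},
    {"gripper": 0,"tx": 0.5,"ty": 0,"tz": 0,"ax": 0,"ay": 0,"az": 0},
    {"gripper": 0,"tx": 0.3,"ty": 0,"tz": 0,"ax": 0,"ay": 0,"az": 0},
    {"gripper": 0,"tx": 0.2,"ty": 0,"tz": 0,"ax": 0,"ay": 0,"az": 0},
    {"gripper": 0,"tx": 0,"ty": 0,"tz": 0,"ax": 0,"ay": 0,"az": 0},
    {"gripper": 0,"tx": 0,"ty": 0,"tz": 0,"ax": 0,"ay": 0,"az": 0},
    {"gripper": 0,"tx": 0,"ty": 0,"tz": 0,"ax": 0,"ay": 0,"az": 0},
    {"gripper": 0,"tx": 0,"ty": 0,"tz": 0,"ax": 0,"ay": 0,"az": 0}
  ]
}}

```text
t: 16.4
eef_pos: [0.5595, 0.2416, 0.388]
ee_rot: [-1.019, 1.569, 0.602]
force: [0.3, 0.1, -1.4]
width: 0.0196
```

```bash
python3 m.py m2; python3 - <<'E'
from h import *
f=optics.grab_frame("side")
cv2.imwrite("pics/side10.png",cv2.resize(f[110:190,210:310,::-1],(750,600),interpolation=2))
E
```

```text
t 16.4 tcp [0.5595 0.2416 0.388 ] tip est [0.5598 0.2418 0.1093] px [321.7 197.6] Rx [ 1.1e-03  8.0e-04 -1.0e+00] F [ 0.3  0.1 -1.4]
crop origin 256 152
```

View pics/m2.png

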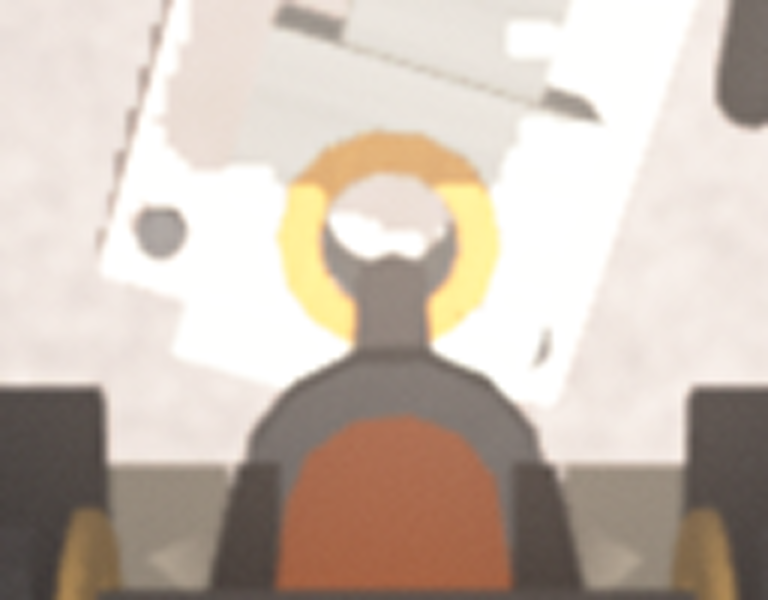

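View pics/side10.png

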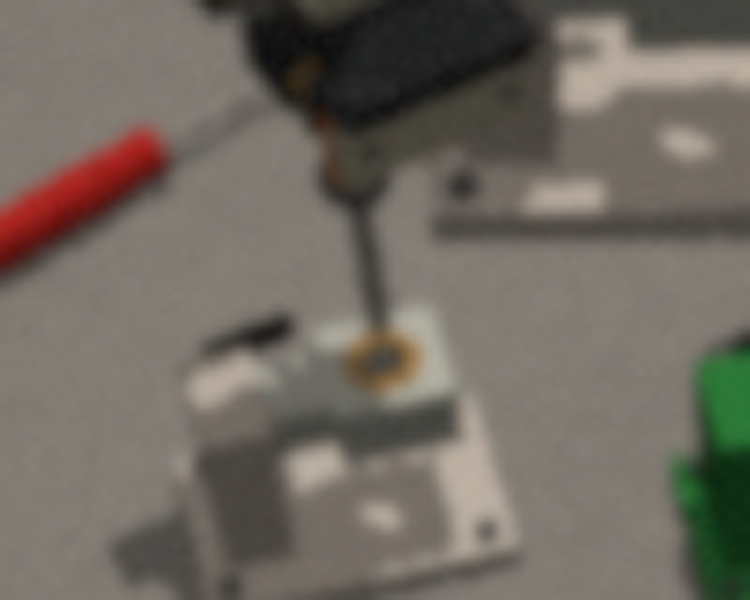

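m2: bore centre at about px (320.7,191.5), and rod-tip disc at about (321.5,200.0), still 19 mm above.

```bash
python3 - <<'E'
from h import *
s=telemetry.get_state();print(s["eef_pos"],R.from_euler('xyz',s["ee_rot"]).as_matrix()[:,0])
r=atz("wrist",320.7,191.5,.09,s);t=atz("wrist",321.5,200,.1093,s);print(r,t,r-t)
# side check
for p in [t, [.5598,.2418,.1093]]: print(np.round(proj("side",p),1))
print(np.round(proj("side",r),1))
E
```

```text
[0.55937768 0.24151505 0.38778345] [ 8.15115683e-04  6.15172751e-04 -9.99999479e-01]
[0.55906281 0.24082829 0.09      ] [0.5615245  0.24165284 0.1093    ] [-0.00246169 -0.00082455 -0.0193    ]
[260.3 153. ]
[259.8 153.1]
[260.4 157.8]
```

```bash
python3 - <<'E'
from h import *
F=np.mean([optics.grab_frame("side").astype(float) for _ in range(4)],0)
for z in (.19,.17,.15,.13,.11,.09): print(z,np.round(proj("side",[.56,.2415,z]),2),np.round(proj("side",[.563,.2415,z]),2),np.round(proj("side",[.56,.2445,z]),2))
np.set_printoptions(linewidth=220)
print("gray rows 136..165, cols 250..271")
print(F[136:166,250:272].mean(2).round().astype(int))
rb=F[:,:,0]-F[:,:,2]
print(rb[150:166,252:272].round().astype(int))
E
```

```text
0.19 [256.69 133.76] [257.63 133.37] [256.23 133.13]
0.17 [257.51 138.73] [258.44 138.35] [257.06 138.11]
0.15 [258.32 143.6 ] [259.24 143.22] [257.87 142.97]
0.13 [259.1  148.36] [260.01 147.98] [258.66 147.73]
0.11 [259.87 153.01] [260.77 152.64] [259.43 152.39]
0.09 [260.63 157.57] [261.51 157.19] [260.19 156.95]
gray rows 136..165, cols 250..271
[[121 116 104  84  66  55  48  44  44  55  75  98 114 122 124 122 119 111 102  93  83  74]
 [122 121 116 105  91  75  60  48  52  72  95 112 120 124 124 123 120 112 104  97  93  89]
 [122 123 122 119 111 100  79  61  61  83 106 119 123 124 124 123 118 107  96  90  88  88]
 [123 124 124 123 120 113  92  71  66  85 108 120 124 124 124 123 117 102  86  78  77  77]
 [124 124 124 124 123 117  98  76  66  82 106 120 124 124 125 124 117  99  81  74  73  73]
 [124 124 125 125 124 118 102  79  65  77 104 120 125 125 125 124 119 105  90  85  83  84]
 [124 124 125 124 124 120 106  84  66  75 100 118 124 125 126 125 122 114 107 103 104 105]
 [124 124 124 123 123 122 111  88  68  71  95 114 123 125 126 126 125 123 120 119 120 121]
 [124 124 124 124 12
[... 2291 characters left out ...]
15 14]
 [13 14 15 19 29 44 54 54 48 49 54 57 54 41 27 17 15 14 14 15]
 [12 12 14 21 36 55 58 46 33 30 40 55 68 57 35 20 15 14 15 14]
 [10 10 13 22 41 53 45 27 16 13 21 45 70 64 38 20 16 14 14 14]
 [ 9 10 12 23 40 48 34 18 12 13 24 48 69 62 37 20 16 15 15 15]
 [ 9  9 12 20 34 43 37 27 27 34 45 61 66 51 31 19 14 14 15 15]
 [ 8  9 10 16 27 38 41 44 52 58 60 59 50 36 24 17 14 14 15 15]
 [ 9  9  9 12 17 24 31 41 52 54 49 40 30 22 17 15 14 14 14 14]
 [ 9  8  9 10 11 14 19 25 32 32 30 24 19 16 13 12 12 11 12 15]
 [ 9  8  8 10 10 10 10 13 15 17 16 14 13 11 10  9  8  8 12 16]
 [ 8  7  8  8  8  8  8  8  9 10  9 10  8  8  8  7  6  8 12 18]
 [ 7  6  6  8  7  7  7  7  6  7  7  7  6  7  6  6  6  7 12 18]]
```

Call:
{"fn": "play_rows", "kwargs": {
  "steps": [
    {"gripper": 0,"tx": 0.2,"ty": 0.05,"tz": -0.02,"ax": 0,"ay": 0,"az": 0},
    {"gripper": 0,"tx": 0.2,"ty": 0,"tz": 0,"ax": 0,"ay": 0,"az": 0},
    {"gripper": 0,"tx": 0,"ty": 0,"tz": 0,"ax": 0,"ay": 0,"az": 0},
    {"gripper": 0,"tx": 0,"ty": 0,"tz": 0,"ax": 0,"ay": 0,"az": 0},
    {"gripper": 0,"tx": 0,"ty": 0,"tz": 0,"ax": 0,"ay": 0,"az": 0},
    {"gripper": 0,"tx": 0,"ty": 0,"tz": 0,"ax": 0,"ay": 0,"az": 0},
    {"gripper": 0,"tx": 0,"ty": 0,"tz": 0,"ax": 0,"ay": 0,"az": 0}
  ]
}}

```text
t: 17.28
eef_pos: [0.5582, 0.2409, 0.3773]
ee_rot: [-1.156, 1.571, 0.465]
force: [0.0, -0.3, -2.1]
width: 0.0194
```

```bash
python3 m.py m3; python3 - <<'E'
from h import *
F=np.mean([optics.grab_frame("wrist").astype(float) for _ in range(4)],0).astype(np.uint8)
cv2.imwrite("pics/m3b.png",cv2.resize(F[170:220,290:354,::-1],(768,600),interpolation=2))
E
```

```text
t 17.28 tcp [0.5582 0.2409 0.3773] tip est [0.5582 0.241  0.0986] px [321.7 197.6] Rx [ 2.e-04  1.e-04 -1.e+00] F [ 0.  -0.3 -2.1]
crop origin 256 157
```

View pics/m3b.png

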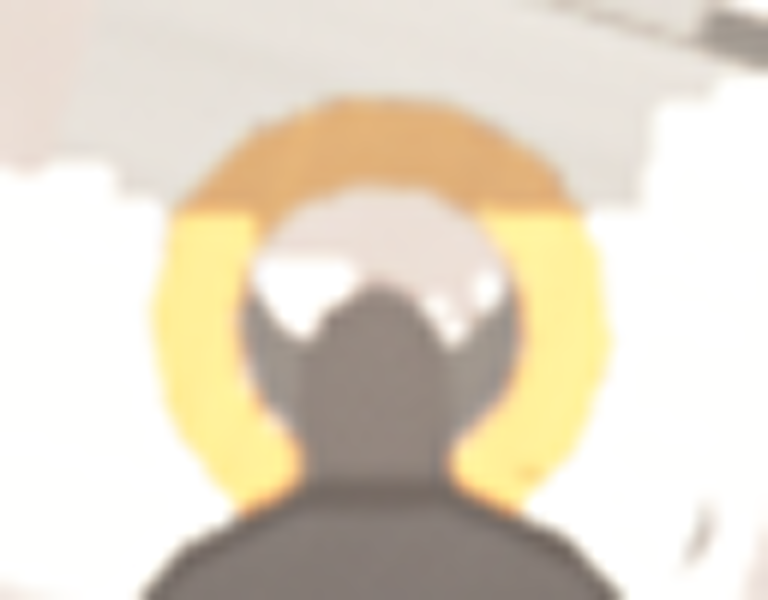

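```bash
python3 - <<'E'
from h import *
s=telemetry.get_state()
r=atz("wrist",321.9,196.4,.09,s);t=atz("wrist",321.25,199.4,.0986,s);print(s["eef_pos"],r,t,r-t)
F=np.mean([optics.grab_frame("side").astype(float) for _ in range(4)],0)
np.set_printoptions(linewidth=220)
print(F[140:154,250:268].mean(2).round().astype(int))
print((F[:,:,0]-F[:,:,2])[150:164,252:270].round().astype(int))
for z in (.17,.13,.09): print(np.round(proj("side",[*t[:2],z]),2))
E
```

```text
[0.55806986 0.24092391 0.37724011] [0.55919996 0.24119645 0.09      ] [0.55957094 0.24069095 0.0986    ] [-0.00037097  0.00050549 -0.0086    ]
[[124 123 118 106  93  78  62  49  49  68  93 111 121 124 125 124 117  99]
 [124 125 123 119 113 102  85  62  60  79 103 119 124 126 126 124 118 104]
 [125 125 125 123 121 114  96  74  65  81 105 121 125 126 126 125 122 115]
 [125 125 124 124 123 118 102  79  65  78 102 118 124 126 126 126 126 123]
 [124 124 124 124 124 120 106  83  66  74  99 117 124 126 126 127 126 127]
 [123 124 124 125 124 122 112  89  68  71  93 113 123 126 127 126 126 126]
 [123 123 124 124 124 123 115  93  70  67  89 110 122 126 125 126 126 126]
 [122 123 124 124 125 123 116  96  72  67  85 108 120 124 125 126 126 126]
 [123 124 124 125 125 124 118  99  76  66  82 105 119 124 127 128 128 127]
 [124 124 124 125 126 124 119 102  80  65  78 102 120 126 130 132 132 130]
 [123 124 124 125 126 125 121 108  85  67  77 103 124 134 139 143 143 138]
 [121 125 126 127 128 128 128 116  93  70  77 108 134 149 156 158 157 149]
 [120 127 131 133 135 138 139 131 104  76  77 109 141 160
[... 240 characters left out ...]
15 17 16 15 15 16 15 15]
 [14 14 14 15 16 17 16 12 10 16 23 24 21 18 16 15 15 14]
 [14 14 14 16 20 26 26 18 14 23 37 39 34 26 20 16 15 14]
 [13 12 14 18 30 40 42 28 15 24 43 54 54 42 26 18 15 14]
 [12 12 13 20 37 52 47 26 13 16 33 55 66 57 35 20 15 14]
 [10 11 13 22 40 51 39 19  9  9 20 45 70 65 38 20 15 14]
 [10  9 13 24 39 44 31 16 10 13 24 48 70 62 37 21 15 14]
 [ 8  9 11 20 34 43 35 26 26 34 46 60 66 52 31 19 15 14]
 [ 8  8 10 16 26 37 40 42 50 57 60 59 50 36 23 17 14 15]
 [ 8  9  9 11 17 24 30 40 49 52 49 40 30 22 18 15 15 14]
 [ 9  9  9  9 11 14 19 23 28 30 29 24 18 15 13 12 12 12]
 [ 8  8  9  9 10 10 11 12 14 16 16 14 12 11 10  9  9  9]]
[257.5  138.96]
[259.09 148.58]
[260.62 157.79]
```

Residual before insertion is about 0.5 mm by wrist and at most 1 mm by side, against 5 mm radial clearance. The rod's slope in the side view matches vertical, so I'm descending in stages.

Call:
{"fn": "play_rows", "kwargs": {
  "steps": [
    {"gripper": 0,"tx": 0.15,"ty": 0,"tz": 0,"ax": 0,"ay": 0,"az": 0},
    {"gripper": 0,"tx": 0.25,"ty": 0,"tz": 0,"ax": 0,"ay": 0,"az": 0},
    {"gripper": 0,"tx": 0.25,"ty": 0,"tz": 0,"ax": 0,"ay": 0,"az": 0},
    {"gripper": 0,"tx": 0.15,"ty": 0,"tz": 0,"ax": 0,"ay": 0,"az": 0},
    {"gripper": 0,"tx": 0,"ty": 0,"tz": 0,"ax": 0,"ay": 0,"az": 0},
    {"gripper": 0,"tx": 0,"ty": 0,"tz": 0,"ax": 0,"ay": 0,"az": 0},
    {"gripper": 0,"tx": 0,"ty": 0,"tz": 0,"ax": 0,"ay": 0,"az": 0},
    {"gripper": 0,"tx": 0,"ty": 0,"tz": 0,"ax": 0,"ay": 0,"az": 0}
  ]
}}

```text
t: 18.4
eef_pos: [0.5582, 0.241, 0.3574]
ee_rot: [-1.148, 1.57, 0.473]
force: [-0.2, 0.4, -1.5]
width: 0.0196
```

```bash
python3 m.py m4; python3 - <<'E'
from h import *
F=np.mean([optics.grab_frame("wrist").astype(float) for _ in range(4)],0).astype(np.uint8)
cv2.imwrite("pics/m4b.png",cv2.resize(F[180:230,290:354,::-1],(768,600),interpolation=2))
E
```

```text
t 18.4 tcp [0.5582 0.241  0.3574] tip est [0.5583 0.241  0.0787] px [321.7 197.6] Rx [ 4.e-04  2.e-04 -1.e+00] F [-0.2  0.4 -1.5]
ring [303 184  38  17 209] [321.2 191.1] ell [321.45 194.92] [21.2 36.3] world [0.5533 0.2406 0.09  ]
crop origin 256 164
```

View pics/m4b.png

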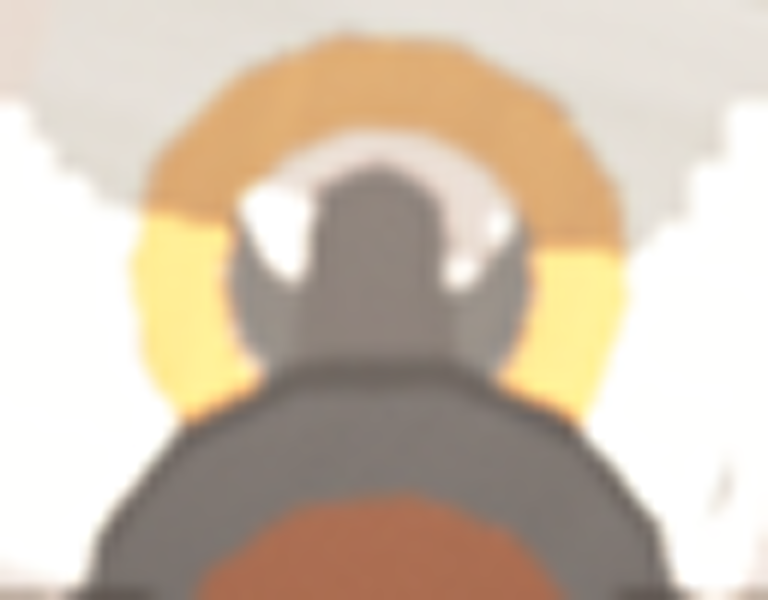

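```bash
python3 - <<'E'
from h import *
s=telemetry.get_state()
r=atz("wrist",290+381.5/12,180+272/12,.09,s);t=atz("wrist",321.3,199.25,.0787,s);print(s["eef_pos"],r,t,r-t)
F=np.mean([optics.grab_frame("side").astype(float) for _ in range(6)],0)
np.set_printoptions(linewidth=220)
print(F[144:156,250:268].mean(2).round().astype(int))
cv2.imwrite("pics/s11.png",cv2.resize(F[115:185,215:305,::-1].astype(np.uint8),(768,600),interpolation=2))
E
```

```text
[0.55809683 0.24092821 0.35732104] [0.55928714 0.24114465 0.09      ] [0.55950591 0.24075793 0.0787    ] [-0.00021877  0.00038673  0.0113    ]
[[124 123 119 106  87  69  61  55  50  52  67  87 105 118 125 127 127 126]
 [123 124 123 117 107  94  81  66  53  57  79 102 117 123 126 127 127 127]
 [122 124 124 122 119 114 102  82  62  64  85 108 121 126 126 126 126 127]
 [123 123 124 125 124 121 113  93  71  66  85 107 121 125 126 127 127 126]
 [124 124 124 125 126 124 117  99  76  66  81 105 120 125 128 128 128 127]
 [124 125 125 125 125 124 119 103  79  66  78 103 120 126 129 132 132 130]
 [123 124 125 125 126 126 122 109  85  66  76 104 124 135 140 144 143 138]
 [122 124 125 127 128 129 127 118  94  70  77 107 134 150 156 159 157 149]
 [119 123 126 130 134 138 139 130 105  76  78 110 142 160 168 170 168 158]
 [115 120 124 133 144 151 150 138 112  80  75 105 137 157 168 171 171 163]
 [115 117 118 128 144 149 144 130 106  79  70  91 119 141 156 165 169 167]
 [119 116 113 118 127 131 121 106  89  72  63  73  94 115 135 151 164 167]]
```

View pics/s11.png

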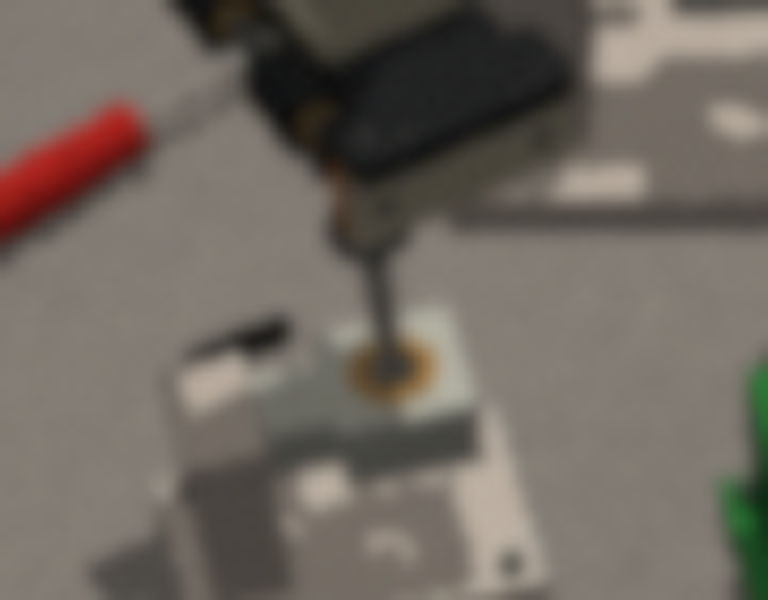

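Call:
{"fn": "play_rows", "kwargs": {
  "steps": [
    {"gripper": 0,"tx": 0.1,"ty": 0,"tz": 0,"ax": 0,"ay": 0,"az": 0},
    {"gripper": 0,"tx": 0.2,"ty": 0,"tz": 0,"ax": 0,"ay": 0,"az": 0},
    {"gripper": 0,"tx": 0.25,"ty": 0,"tz": 0,"ax": 0,"ay": 0,"az": 0},
    {"gripper": 0,"tx": 0.25,"ty": 0,"tz": 0,"ax": 0,"ay": 0,"az": 0},
    {"gripper": 0,"tx": 0.25,"ty": 0,"tz": 0,"ax": 0,"ay": 0,"az": 0},
    {"gripper": 0,"tx": 0.2,"ty": 0,"tz": 0,"ax": 0,"ay": 0,"az": 0},
    {"gripper": 0,"tx": 0.1,"ty": 0,"tz": 0,"ax": 0,"ay": 0,"az": 0},
    {"gripper": 0,"tx": 0,"ty": 0,"tz": 0,"ax": 0,"ay": 0,"az": 0},
    {"gripper": 0,"tx": 0,"ty": 0,"tz": 0,"ax": 0,"ay": 0,"az": 0},
    {"gripper": 0,"tx": 0,"ty": 0,"tz": 0,"ax": 0,"ay": 0,"az": 0},
    {"gripper": 0,"tx": 0,"ty": 0,"tz": 0,"ax": 0,"ay": 0,"az": 0},
    {"gripper": 0,"tx": 0,"ty": 0,"tz": 0,"ax": 0,"ay": 0,"az": 0}
  ]
}}

```text
t: 19.95
eef_pos: [0.5581, 0.241, 0.3238]
ee_rot: [-0.935, 1.57, 0.686]
force: [-0.7, 0.0, -1.1]
width: 0.0194
```

```bash
python3 m.py m5; python3 - <<'E'
from h import *
F=np.mean([optics.grab_frame("wrist").astype(float) for _ in range(4)],0).astype(np.uint8)
cv2.imwrite("pics/m5b.png",cv2.resize(F[180:230,290:354,::-1],(768,600),interpolation=2))
F=np.mean([optics.grab_frame("side").astype(float) for _ in range(4)],0).astype(np.uint8)
cv2.imwrite("pics/s12.png",cv2.resize(F[115:185,215:305,::-1].astype(np.uint8),(768,600),interpolation=2))
E
```

```text
t 19.95 tcp [0.5581 0.241  0.3238] tip est [0.5583 0.2411 0.0451] px [321.7 197.6] Rx [ 5.e-04  4.e-04 -1.e+00] F [-0.7  0.  -1.1]
ring [298 194  47  28 437] [321.1 204.5] ell [320.99 215.24] [42.5 45.9] world [0.5591 0.2407 0.09  ]
crop origin 256 177
```

View pics/m5b.png

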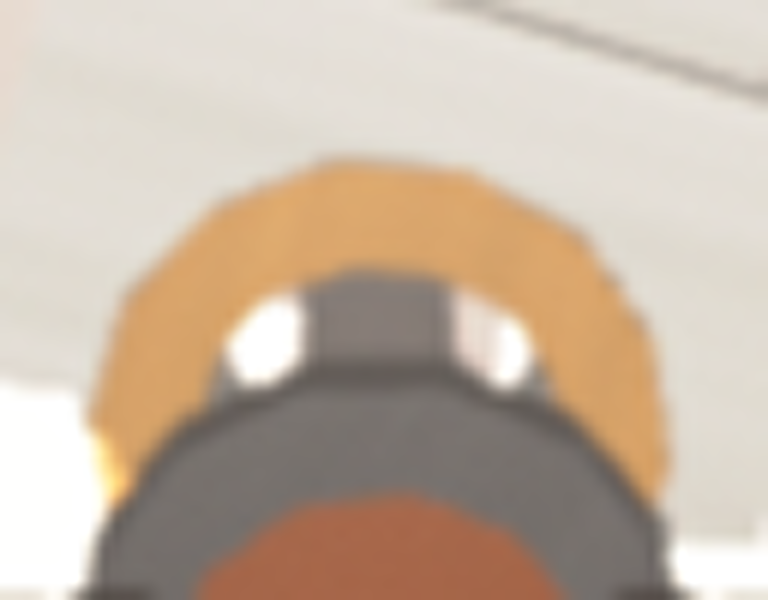

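View pics/s12.png

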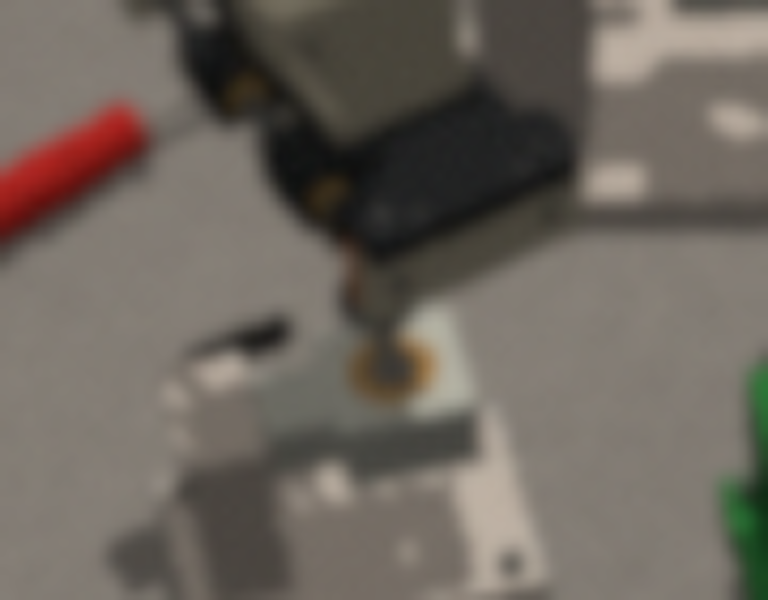

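The rod (columns 300–448) is centred in the bore (about 222–540) to within about 0.4 mm. Estimated tip z is 45 mm, and there's no contact force. Handing in.

```bash
python3 - <<'E'
from h import *
from station import job_done
f=optics.grab_frame("top")
for q,z in dict(spool_mid=.0225,spare_mid=.015,tray=0,screwdriver_grip=.015).items():
    for r in finder.pinpoint(q,"top")[:1]:
        v,u=r["location"];print(q,np.round(atz("top",u,v,z),3))
s=telemetry.get_state();print(s["t"],s["eef_pos"],s["width"],np.abs(s["qd"]).max())
print(job_done())
E
```

```text
spool_mid [0.52  0.039 0.022]
spare_mid [ 0.672 -0.006  0.015]
tray [ 0.585 -0.491  0.   ]
screwdriver_grip [ 0.575 -0.488  0.015]
20.65 [0.55807395 0.24090782 0.32338965] 0.019615304620038073 0.0015901874254869767
the job is handed in; nothing more can be done
None
```

I handed the job in at about 20.7 s with the probe held in the guide's bore. No verdict was reported.

**What I did:** I gripped the handle and pulled the drawer out about 150 mm, then lifted the probe clear of the holder. I carried it over to the small white bracket and lowered the rod through the bore in stages, correcting its position from the pictures on the way.

**Last checks that passed:**
- **Depth:** the tip is at about z = 45 mm, 15 mm below the bore. This comes from the arm's measured pose and where I gripped the probe; the tip itself was not visible.
- **Centring:** the wrist camera put the rod about 0.5 mm from the bore axis. The side camera suggested up to about 1 mm.
- **Upright and free:** the last slope check, just before the rod went in, matched vertical. No contact force showed at the wrist in the bore.
- **Held and still:** the fingers were closed on the grip (19.6 mm wide), and no joint was moving noticeably.

**Checks that disagreed:** the final network check on the bystanders was not clean.
- **Spare bushing:** it matched its starting position.
- **Spool and tray:** they came out about 21 mm and 15 mm from their first readings. Their pictures showed no disturbance and the arm stayed well above them, so I take this as network error.
- **Screwdriver:** the network reported the tray's position instead. The side picture after lowering showed the screwdriver where it had been, but I did not measure it.

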